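Hold the reading lens in focus over a glaze test tile

ROBOT

A 6-joint arm with a two-finger parallel gripper is mounted at the origin on a cart in front of the work surface, level with it; the furniture and walls round the work are solid. World frame = base frame: x ahead of the robot, y to its left, z up, the work surface at z = 0. Lengths are in m, angles in rad, forces in N, time in s.
With the tool pointing down it reaches from about 0.3 to 0.875 m from the base axis. Payload 6.4 kg.
Tool frame: the origin (TCP) lies on the centre line of the jaws, within the pads' length; the fingertips stand 11 mm ahead of it and the grasp point (between the pads) lies 8 mm behind it; x points along the fingers, y is the direction in which the jaws open and shut, and the axes are right-handed (so a half turn about x gives the same grasp; the last joint's range is limited). The gripper opens to 85 mm and grips with 20 to 120 N. Pads are 22 mm wide; open, the fingers measure 114 mm over their backs; the gripper's body (76 mm by 85 mm) begins 54 mm behind the grasp point. The pads swing forward as they close: fully open they stand 13 mm farther back than shut.
Start: joints at [1.117, 0.181, 1.607, -0, 1.354, -0.206], TCP at [0.141, 0.557, 0.242] pointing down, gripper open.
Joint ranges: [-2.99, 2.99], [-0.89, 2.07], [0.3, 2.58], [-1.14, 4.28], [0, 2.63], [-3.12, 3.12]. Speed limits (rad/s): [2.57, 2.57, 3.01, 3.14, 3.14, 3.14].

INTERFACE

Orientations are given as a unit quaternion [w, x, y, z].
In Python, from bench import ctrl, camera, hand_in gives the robot as it stands. The module is installed in compiled form; this text tells all that it offers.
- The arm moves only by the tool drive_tool, never from a script. Its argument "increments" is a list of rows, each a list of 7 numbers: the shift along the tool's x, y, z in m, then the turn, a rotation vector about the tool's x, y, z in degrees, then the gripper's target within -1 to 1 (fully open at 1, half-way at 0, shut at -1). In form: [[dx, dy, dz, rx, ry, rz, claw], ...]. A call has 1 to 10 rows; each row shifts and turns the commanded pose from where the row before left it, along the tool's axes as they then stand; what a row does not reach is not made up. A row lasts 1/8 s, in which the tool goes at most 62.5 mm and 10.7 degrees, less where a joint would pass 70% of its speed; a pose out of reach is approached as far as the arm can. A call is refused whole if a number of a shift passes 0.0625 or a number of a turn 10.7, either way. A call with a gripper value outside its range is refused whole. The fingers move at their own pace and stop on an object; the grip force is fixed at half the most. Time passes only in rows, so rows that do not move let the fingers close. It gives the time, the measured TCP pose, the force and the opening at its end, in the units of the state.
- ctrl.get_obs(): the state, without advancing time (a new reading comes with each control period).
- camera(name): name is "scene" or "side" or "wrist"; returns a dict with "img" (384x512x3 uint8, red, green, blue), "depth" (384x512 float32, m along the optical axis (not along the pixel's ray), 0 where there is no reading), "fx", "fy", "cx", "cy" (pixels), "k1" (the pictures are not rectified: a ray, as slopes to the right and down, at radius r is drawn at 1 + k1 r^2 times it, then the intrinsics apply), "world_from_camera" (4x4, takes a point from camera to world coordinates); the wrist camera has in their place "hand_eye" (4x4, takes a point from camera to tool coordinates, whose origin is the TCP and whose axes are the tool frame's). Camera axes: x right, y down, z forward; pixel columns grow to the right and rows downward; lengths in m; the calibration is good to about 2 mm. A picture is of the moment at which its call begins: read the wrist's pose just before it.
- hand_in(): hands the job in, once; it reports no verdict.
The state is a dict: "time_s": time; "q": joint angles; "dq": joint speeds; "joint_efforts": joint torques, N m; "eef_pos": TCP position; "eef_rot": TCP orientation; "wrist_force": force on the tool from outside, world axes, zero at the start; "torque": the same for the moment, N m; "opening": opening from 0.0 (shut) to 1.0 (fully open).
Only numpy, scipy, OpenCV 4.12 (cv2) and the standard library are available. Lean on these libraries where they do the work, as an engineer would, in place of code of your own. Each camera call takes 0.05 s, during which the arm holds its last target.

TASK

I want to look at the glaze on the test tile that the little dropper bottle is standing on: lift the bottle off and set it upright on the bare table, a hand's breadth (10 cm) or more from that tile. Then take the reading lens off the clay brush rest by its handle and hold it level over that same tile, centred on it, with the rim at the height shown by the pointer of the throwing gauge behind the board. Finish while still holding the lens there, still and touching nothing else; do not tip the bottle and do not disturb the tiles, the gauge or the other things on the table.

Things in the scene. Friction and masses are not known exactly. Their poses are not given: they have to be found in the camera images.
- oxide_bottle: small brown dropper bottle, standing upright on the tile to be looked at. Body 33 mm in diameter with straight sides up to 56 mm, shoulder to 70 mm, black collar 24 mm in diameter to 77 mm, rubber bulb 13 mm in diameter up to 102 mm. Origin: centre of its underside; z up. About 70 g. Bare table to stand it on: wherever no listed thing is, from x = 0.40 to 0.54 m and y = -0.33 to 0.37 m.
- test_tile: the tile to be looked at: the one of three alike fired test tiles (52 x 34 x 8 mm, lying flat, half glazed) on which the bottle stands at the start; it may be any of the three in the row. Origin: centre of its underside, y along the 52 mm side, z up. Loose, 32 g.
- tile_b: another test tile of the row, just like it but with nothing on it; stays where it is. Origin as for test_tile.
- tile_c: the third test tile of the row, with nothing on it; stays where it is. Origin as for test_tile.
- tile_bat: light wooden board, 196 mm long (its y), 88 mm deep (its x) and 12 mm thick, fixed to the table; the three tiles lie on it in a row along y, 62 mm apart, their long sides along its x. Origin: centre of its underside.
- lens: reading lens: glass in a dark metal rim (80 mm across, 12 mm thick) with a round dark wooden handle. Origin: centre of the glass at half the rim's thickness; z: optical axis, upright when level; the handle lies along -x (neck from -40 to -62 mm, wood to -162 mm). At the start it leans: rim's far edge on the table, handle rising 0.20 rad towards its end, centre 14 mm above the table. 110 g.
- lens_grip (a point): the place to grip the lens: on the axis of the 19 mm thick handle, 80 mm from the lens centre (lens frame x = -80 mm), about 30 mm above the table at the start; pinch across the handle, along the lens's y. There are over 30 mm of free handle between it and the rest. The lens balances about 55 mm from its centre, towards the handle.
- brush_rest: fired clay brush rest, a bar 122 mm long (its y), 36 mm deep and about 37 mm high with three notches in its top, fixed to the table; the lens's handle lies across the middle notch, the lens 137 mm away along its +x. Origin: centre of its underside.
- pointer_tip (a point): tip of the throwing gauge's pointer, a thin level rod (5 mm thick, with a dark 9 mm cone at its end) that marks the height for the middle of the lens's rim: between 85 and 145 mm above the table, that is 65 to 125 mm above the tile's top. Its x and y only say where the pointer is; it ends about 0.11 m behind the middle of the row of tiles. Site axes z up.
- gauge: throwing gauge: heavy dark round foot (92 mm in diameter), upright steel rod 10 mm thick and 208 mm high, and a brass collar clamped on it that carries the pointer, which points to the board (along its -x). Fixed to the table; must not be bumped. Origin: centre of its underside.
- tea_mug: cream-coloured tea mug, 86 mm wide and 92 mm high, a bystander. Origin: near the centre of its underside.
- salt_dish: small white dish, 69 mm wide and 27 mm high, a bystander. Origin: centre of its underside.
- needle_tool: needle tool with a wooden handle, 177 mm long and 12 mm thick, lying on the table, a bystander. Origin: its middle, underneath.

How it is judged:
By the outcome, as a careful person would: the job done as asked, in the order asked, and still so for the second after the job is handed in, while the arm keeps its last pose, push and grip.
It also fails if it takes over 58 s, if anything falls off the work surface, if the arm or the gripper's body presses on something with over 40 N, if the wrist force passes 120 N, or if a joint passes its speed limit or range.

## Working session

There is one attempt and no reset: what is moved stays moved. The work goes in short steps, Python scripts to look and compute and a tool call to move; the robot and the scene stay as the last step left them, time stands still between calls to the robot, and variables do not carry over. Pictures are saved under pics/ and viewed, and the job is handed in when it is done.

Besides the shell and the picture viewer there is one more tool, called as name(argument=value, ...), one argument or row to a line, values as JSON. drive_tool: Moves the arm, as the interface text tells. Its arguments: {"type":"object","properties":{"increments":{"type":"array","items":{"type":"array","items":{"type":"number"}}}},"required":["increments"]}

```bash
mkdir -p pics; cat > h.py <<'E'
import numpy as np, cv2, pickle
from bench import ctrl, camera, hand_in
from scipy.spatial.transform import Rotation as R
def rot(q): return R.from_quat([q[1],q[2],q[3],q[0]])
def tool():
    o=ctrl.get_obs(); T=np.eye(4); T[:3,:3]=rot(o['eef_rot']).as_matrix(); T[:3,3]=o['eef_pos']; return T
def shot(name,tag):
    T=tool(); c=camera(name)
    c['W']=T@np.array(c['hand_eye']) if name=='wrist' else np.array(c['world_from_camera'])
    cv2.imwrite(f'pics/{tag}.png',c['img'][...,::-1]); pickle.dump(c,open(f'pics/{tag}.pkl','wb')); return c
def load(tag): return pickle.load(open(f'pics/{tag}.pkl','rb'))
def cloud(c):
    h,w=c['depth'].shape; u,v=np.meshgrid(np.arange(w),np.arange(h))
    K=np.array([[c['fx'],0,c['cx']],[0,c['fy'],c['cy']],[0,0,1.]])
    s=cv2.undistortPoints(np.stack([u,v],-1).reshape(-1,1,2).astype(float),K,np.array([c['k1'],0,0,0.])).reshape(h,w,2)
    d=c['depth'][...,None]; P=np.concatenate([s*d,d],-1)
    return P@c['W'][:3,:3].T+c['W'][:3,3]
def ray(c,u,v):
    K=np.array([[c['fx'],0,c['cx']],[0,c['fy'],c['cy']],[0,0,1.]])
    s=cv2.undistortPoints(np.array([[[u,v]]],float),K,np.array([c['k1'],0,0,0.])).ravel()
    return c['W'][:3,3], c['W'][:3,:3]@np.array([s[0],s[1],1])
def atz(c,u,v,z):
    o,d=ray(c,u,v); return o+d*(z-o[2])/d[2]
def crop(tag,x0,y0,x1,y1,k,out):
    im=cv2.imread(f'pics/{tag}.png')[y0:y1,x0:x1]; cv2.imwrite(f'pics/{out}.png',cv2.resize(im,None,fx=k,fy=k,interpolation=cv2.INTER_CUBIC))
E
python3 - <<'E'
from h import *
np.set_printoptions(precision=4,suppress=True)
for n in ('scene','side','wrist'):
    c=shot(n,n+'0'); print(n,c['W'],c['fx'],c['k1'])
print(ctrl.get_obs()); print(tool())
E
```

```text
scene [[-0.8544 -0.3952  0.3373  0.2453]
 [-0.5195  0.665  -0.5366  0.4808]
 [-0.0122 -0.6337 -0.7735  0.832 ]
 [ 0.      0.      0.      1.    ]] 384.66278205651713 -0.09875054376149552
side [[ 0.9995  0.0309 -0.0109  0.6025]
 [ 0.0233 -0.4355  0.8999 -1.1546]
 [ 0.023  -0.8997 -0.436   0.6484]
 [ 0.      0.      0.      1.    ]] 429.1207266067849 -0.09572628256221542
wrist [[ 0.2452  0.923   0.2966  0.0655]
 [ 0.9695 -0.2335 -0.0748  0.5768]
 [ 0.0003  0.3059 -0.9521  0.3732]
 [ 0.      0.      0.      1.    ]] 314.7531971048814 -0.06992044314159614
{'time_s': 0.15, 'q': array([ 1.1167,  0.1814,  1.6077,  0.    ,  1.3538, -0.2063]), 'dq': array([ 0.0002, -0.0001, -0.0024, -0.0004, -0.0014,  0.0005]), 'joint_efforts': array([  0.0019, -44.5262, -35.1694,  -0.0003,   0.0058,  -0.    ]), 'eef_pos': array([0.1408, 0.5571, 0.2416]), 'eef_rot': array([ 0.7015,  0.0869,  0.7018, -0.0878]), 'wrist_force': array([0.9248, 0.1187, 0.1222]), 'torque': array([-0.0041,  0.007 ,  0.0277]), 'opening': 0.9958557650186873}
[[-0.0006  0.2453  0.9695  0.1408]
 [-0.0012  0.9695 -0.2453  0.5571]
 [-1.     -0.0013 -0.0003  0.2416]
 [ 0.      0.      0.      1.    ]]
```

View pics/scene0.png

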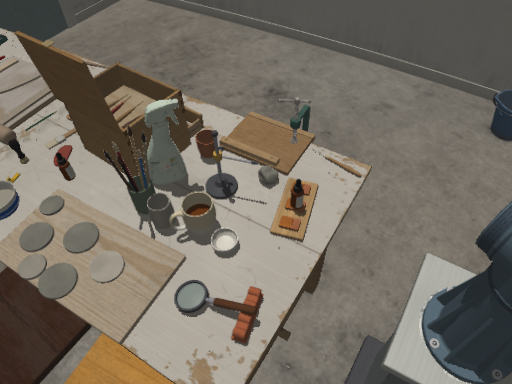

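View pics/side0.png

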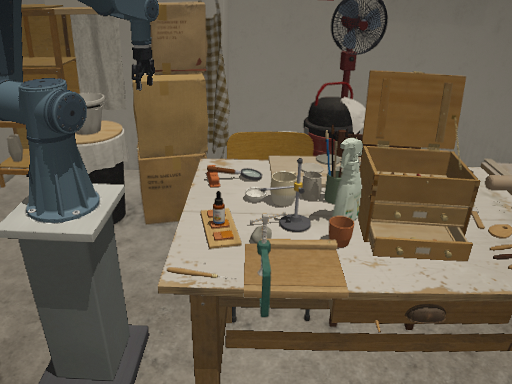

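View pics/wrist0.png

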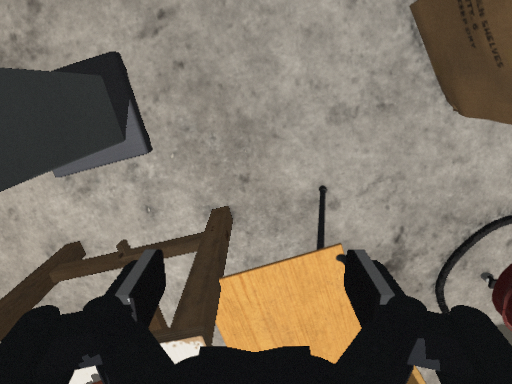

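```bash
python3 - <<'E'
from h import *
crop('scene0',160,120,360,270,4,'s0a'); crop('scene0',160,220,360,370,4,'s0b'); crop('side0',180,140,340,260,5,'d0a')
c=load('scene0'); P=cloud(c); 
for n in ('scene0','side0'):
    c=load(n); print(n,(c['depth']>0).mean())
E
```

```text
scene0 0.9959004720052084
side0 0.9959004720052084
```

View pics/s0a.png

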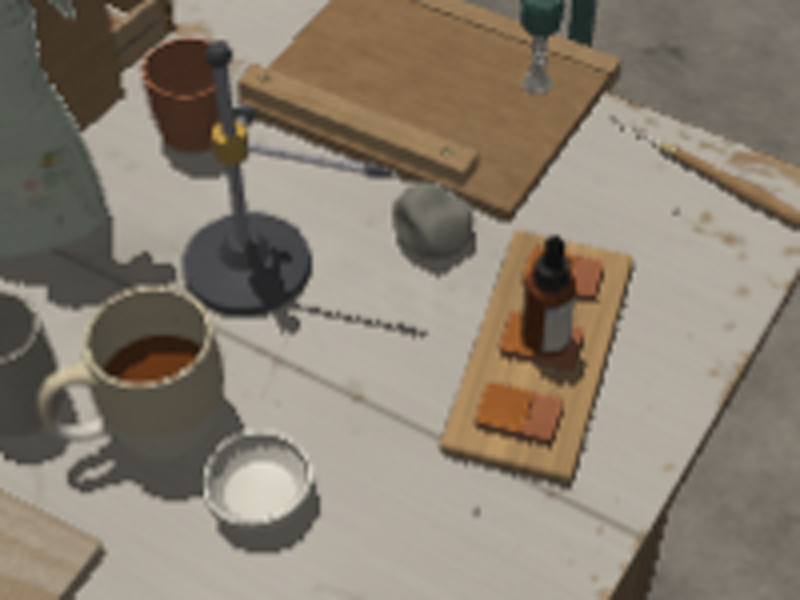

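View pics/s0b.png

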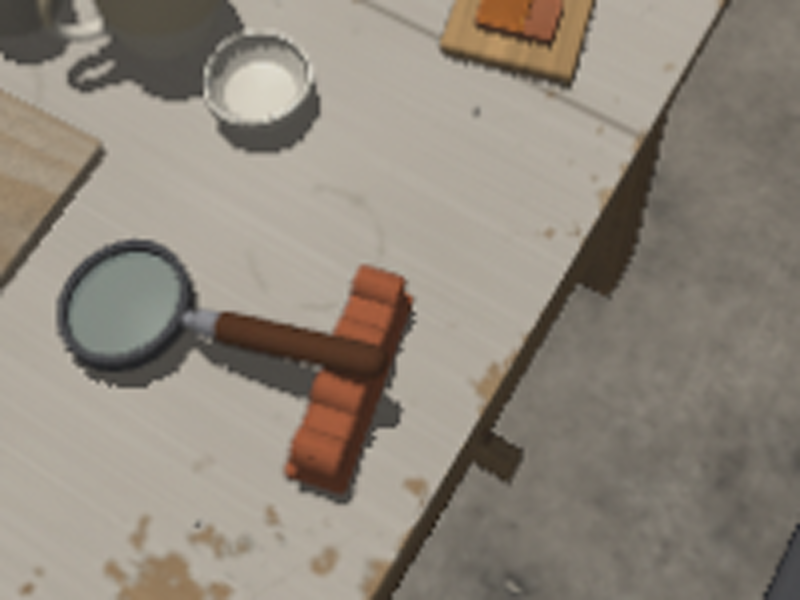

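View pics/d0a.png

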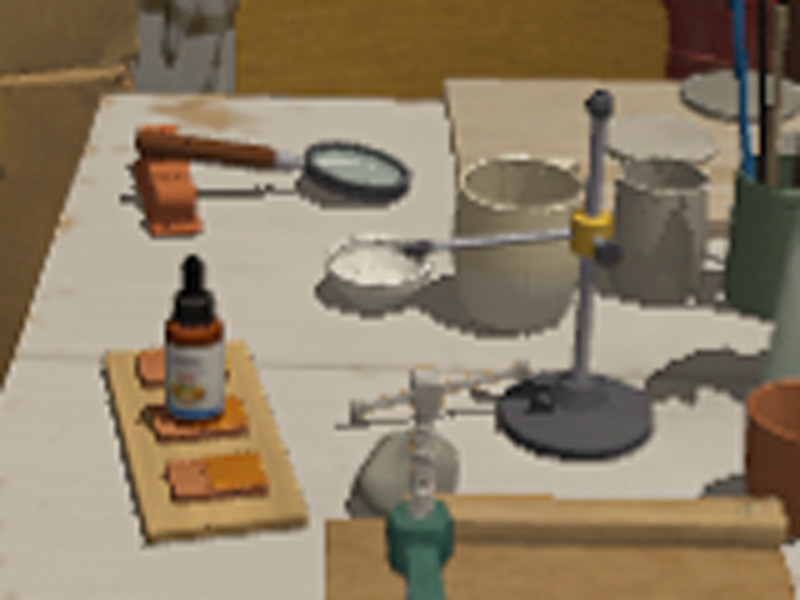

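```bash
python3 - <<'E'
from h import *
np.set_printoptions(precision=4,suppress=True)
s=load('scene0'); d=load('side0'); Ps=cloud(s);Pd=cloud(d)
S=lambda X,Y:(160+X/4-.4,120+Y/4-.4)
S2=lambda X,Y:(160+X/4-.4,220+Y/4-.4)
D=lambda X,Y:(180+X/5-.4,140+Y/5-.4)
print('board',[atz(s,*S(*p),.012) for p in [(515,232),(632,258),(572,483),(445,447)]])
print('board side',[atz(d,*D(*p),.012) for p in [(105,352),(243,343),(307,522),(150,540)]])
print('tile',[atz(s,*S(*p),.020) for p in [(482,386),(562,403),(553,441),(476,422)]])
print('tileside',[atz(d,*D(*p),.020) for p in [(167,460),(265,452),(268,490),(175,498)]])
print('midtile side',[atz(d,*D(*p),.020) for p in [(245,430),(157,437),(243,400)]])
print('bulb',atz(s,*S(555,240),.120),atz(d,*D(193,262),.120))
# cloud around bottle
def reg(P,lo,hi):
    m=np.all((P>lo)&(P<hi),-1); return P[m]
b=atz(s,*S(555,240),.120)
for n,P in (('s',Ps),('d',Pd)):
    for z0,z1 in((.03,.07),(.075,.09),(.1,.13)):
        q=reg(P,[b[0]-.05,b[1]-.05,z0],[b[0]+.05,b[1]+.05,z1]); print(n,z0,len(q),q.min(0),q.max(0)) if len(q) else 0
def tri(a,b):
    (o1,d1),(o2,d2)=a,b
    A=np.stack([d1,-d2],1); t=np.linalg.lstsq(A,o2-o1,rcond=None)[0]; p,q=o1+d1*t[0],o2+d2*t[1]; return (p+q)/2,np.linalg.norm(p-q)
print('tip',tri(ray(s,*S(398,170)),ray(d,*D(403,247))))
print('collar',tri(ray(s,*S(230,143)),ray(d,*D(592,235))))
print('rodtop',tri(ray(s,*S(218,55)),ray(d,*D(600,103))))
def pix(P,u,v): u,v=int(round(u)),int(round(v)); return P[v-1:v+2,u-1:u+2].reshape(-1,3)
print(pix(Ps,*S(380,168)));print(pix(Pd,*D(415,247)))
# lens
print('lens c',atz(s,*S2(126,302),.018), 'neck',atz(s,*S2(205,322),.024),'hend',atz(s,*S2(380,358),.046))
for X in range(225,385,20):
    print(pix(Ps,*S2(X,325+ (X-225)*.2))[4])
print('rest corners', [atz(s,*S2(*p),.037) for p in [(368,265),(405,280),(290,445),(335,468)]])
q=reg(Ps,[.2,.2,.005],[.7,.6,.07]);print(q.min(0),q.max(0))
E
```

```text
board [array([ 0.5654, -0.1903,  0.012 ]), array([ 0.4825, -0.2109,  0.012 ]), array([ 0.4329, -0.0216,  0.012 ]), array([ 0.5154, -0.0043,  0.012 ])]
board side [array([ 0.4409, -0.0293,  0.012 ]), array([ 0.5231, -0.0127,  0.012 ]), array([ 0.5703, -0.2047,  0.012 ]), array([ 0.4894, -0.2264,  0.012 ])]
tile [array([ 0.5161, -0.0535,  0.02  ]), array([ 0.4648, -0.0681,  0.02  ]), array([ 0.456 , -0.0387,  0.02  ]), array([ 0.5054, -0.0265,  0.02  ])]
tileside [array([ 0.4918, -0.1608,  0.02  ]), array([ 0.5447, -0.1493,  0.02  ]), array([ 0.5486, -0.1873,  0.02  ]), array([ 0.4999, -0.1981,  0.02  ])]
midtile side [array([ 0.5322, -0.1268,  0.02  ]), array([ 0.4839, -0.1374,  0.02  ]), array([ 0.5288, -0.094 ,  0.02  ])]
bulb [ 0.4988 -0.1087  0.12  ] [ 0.5032 -0.118   0.12  ]
s 0.03 129 [ 0.482  -0.1135  0.0302] [ 0.5134 -0.0912  0.0699]
s 0.075 75 [ 0.4829 -0.1211  0.075 ] [ 0.5135 -0.0907  0.0893]
s 0.1 37 [ 0.493  -0.1121  0.1003] [ 0.5043 -0.1019  0.1204]
d 0.03 153 [ 0.4876 -0.1309  0.0301] [ 0.519  -0.1144  0.0698]
d 0.075 65 [ 0.4876 -0.1293  0.0753] [ 0.5188 -0.1048  0.089
[... 544 characters left out ...]
6219 -0.1024  0.1285]
 [ 0.6246 -0.1011  0.1279]
 [ 0.6273 -0.1023  0.1286]
 [ 0.622  -0.102   0.1252]
 [ 0.6247 -0.1019  0.1253]
 [ 0.6274 -0.1057  0.1273]
 [ 0.622  -0.1053  0.1238]
 [ 0.6248 -0.1039  0.1232]
 [ 0.6275 -0.1037  0.1232]]
lens c [0.5812 0.2445 0.018 ] neck [0.5333 0.2327 0.024 ] hend [0.4329 0.2076 0.046 ]
[0.5183 0.2319 0.0352]
[0.5064 0.2292 0.0387]
[0.495  0.2261 0.0408]
[0.4832 0.2236 0.0445]
[0.472  0.2207 0.0468]
[0.4604 0.2183 0.0507]
[0.4503 0.2143 0.0495]
[0.4392 0.2117 0.0525]
rest corners [array([0.4699, 0.1608, 0.037 ]), array([0.4473, 0.158 , 0.037 ]), array([0.45  , 0.2701, 0.037 ]), array([0.4232, 0.2682, 0.037 ])]
[0.4203 0.2001 0.0051] [0.7    0.4182 0.0552]
```

```bash
cat >> h.py <<'E'
def Rt(pitch,yaw,flip=False):
    """tool x points pitch rad below horizontal along heading yaw; y horizontal left"""
    h=np.array([np.cos(yaw),np.sin(yaw),0]); x=h*np.cos(pitch)+np.array([0,0,-np.sin(pitch)])
    y=np.array([-np.sin(yaw),np.cos(yaw),0]); 
    if flip: y=-y
    return np.stack([x,y,np.cross(x,y)],1)
def plan(p,Rm,n,claw,dec=4,T=None):
    T=tool() if T is None else T
    Rc,pc=T[:3,:3].copy(),T[:3,3].copy(); rows=[]
    for k in range(n):
        m=n-k
        w=R.from_matrix(Rc.T@Rm).as_rotvec()/m; s=Rc.T@((np.array(p)-pc)/m)
        s=np.round(s,dec); wd=np.round(np.degrees(w),1)
        rows.append(list(s)+list(wd)+[claw]); pc=pc+Rc@s; Rc=Rc@R.from_rotvec(np.radians(wd)).as_matrix()
    for r in rows: print('['+','.join('%g'%(v+0) for v in r)+'],')
    print('end',pc, 'err deg',np.degrees(R.from_matrix(Rc.T@Rm).magnitude()))
    T2=np.eye(4);T2[:3,:3]=Rc;T2[:3,3]=pc;return T2
E
python3 - <<'E'
from h import *
plan([.46,.06,.30],Rt(np.pi/2,0),14,1,3)
E
```

```text
[-0.004,-0.029,0.031,-1,0,0,1],
[-0.004,-0.029,0.03,-1,0,0,1],
[-0.004,-0.03,0.03,-1,0,0,1],
[-0.004,-0.03,0.029,-1,0,0,1],
[-0.004,-0.031,0.029,-1,0,0,1],
[-0.004,-0.031,0.028,-1,0,0,1],
[-0.004,-0.032,0.028,-1,0,0,1],
[-0.004,-0.032,0.027,-1,0,0,1],
[-0.004,-0.033,0.026,-1,0,0,1],
[-0.004,-0.033,0.026,-1,0,0,1],
[-0.004,-0.034,0.025,-1,0,0,1],
[-0.005,-0.035,0.025,-1.1,0,0,1],
[-0.004,-0.035,0.024,-1,0,0,1],
[-0.005,-0.035,0.024,-1.1,0,0.1,1],
end [0.46033338 0.05989262 0.30001001] err deg 0.04570418879621681
```

drive_tool(
  increments=[
    [-0.004,-0.029,0.031,-1,0,0,1],
    [-0.004,-0.029,0.03,-1,0,0,1],
    [-0.004,-0.03,0.03,-1,0,0,1],
    [-0.004,-0.03,0.029,-1,0,0,1],
    [-0.004,-0.031,0.029,-1,0,0,1],
    [-0.004,-0.031,0.028,-1,0,0,1],
    [-0.004,-0.032,0.028,-1,0,0,1],
    [-0.004,-0.032,0.027,-1,0,0,1],
    [-0.004,-0.033,0.026,-1,0,0,1],
    [-0.004,-0.033,0.026,-1,0,0,1],
  ],
)

```text
time_s: 1.4
eef_pos: [0.3694, 0.2023, 0.2823]
eef_rot: [0.707, 0.026, 0.707, -0.026]
wrist_force: [1.4, -0.6, -0.4]
opening: 1.0
```

drive_tool(
  increments=[
    [-0.004,-0.034,0.025,-1,0,0,1],
    [-0.004,-0.035,0.025,-1,0,0,1],
    [-0.004,-0.035,0.024,-1,0,0,1],
    [-0.005,-0.035,0.024,-1,0,0,1],
    [0,0,0,0,0,0,1],
    [0,0,0,0,0,0,1],
  ],
)

```text
time_s: 2.15
eef_pos: [0.4599, 0.0604, 0.2989]
eef_rot: [0.707, 0.002, 0.707, -0.001]
wrist_force: [0.7, 0.4, -1.0]
opening: 1.0
```

```bash
python3 - <<'E'
from h import *
np.set_printoptions(precision=4,suppress=True)
c=shot('wrist','w1'); print(tool(),ctrl.get_obs()['time_s'],ctrl.get_obs()['wrist_force'])
im=cv2.imread('pics/w1.png'); cv2.imwrite('pics/w1b.png',cv2.resize(im,None,fx=1.56,fy=1.56,interpolation=cv2.INTER_CUBIC))
E
```

```text
[[-0.0009  0.0031  1.      0.4597]
 [ 0.0004  1.     -0.0031  0.0607]
 [-1.      0.0004 -0.0009  0.2989]
 [ 0.      0.      0.      1.    ]] 2.2 [ 1.0864 -0.5197 -0.1967]
```

View pics/w1b.png

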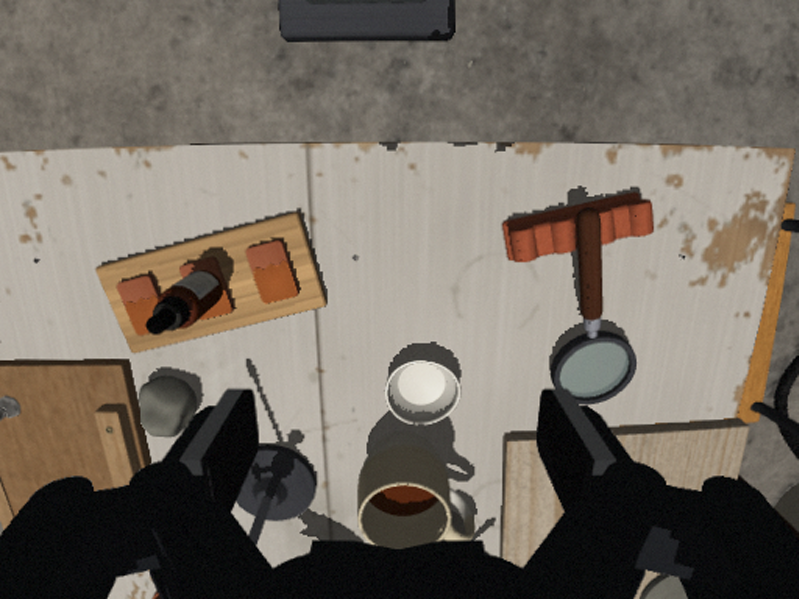

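```bash
python3 - <<'E'
from h import *
np.set_printoptions(precision=4,suppress=True)
c=load('w1');P=cloud(c)
f=lambda X,Y:(X/1.56-.3,Y/1.56-.3)
bc=[atz(c,*f(*p),.012) for p in [(97,267),(300,211),(327,303),(133,351)]]
print('board',np.array(bc),np.mean(bc,0))
for a,b in ((0,1),(1,2),(2,3),(3,0)):
    e=bc[b]-bc[a]; print(np.linalg.norm(e),np.degrees(np.arctan2(e[1],e[0])))
tc=[atz(c,*f(*p),.020) for p in [(245,243),(285,236),(299,293),(262,302)]]
print('tile',np.array(tc),np.mean(tc,0),[np.linalg.norm(tc[i]-tc[i-1]) for i in range(4)])
m=(P[...,2]>.016)&(P[...,2]<.0245)&(P[...,0]>.4)&(P[...,0]<.6)&(P[...,1]<.02)&(P[...,1]>-.25); 
n,l,st,ce=cv2.connectedComponentsWithStats(m.astype(np.uint8))
for i in range(1,n):
    if st[i][4]>30:
        q=P[l==i][:,:2].astype(np.float32); print(st[i][4],cv2.minAreaRect(q), P[l==i].mean(0))
m=(P[...,2]>.009)&(P[...,2]<.07)&(P[...,0]>.4)&(P[...,0]<.64)&(P[...,1]>.15)
q=P[m];print(q.min(0),q.max(0))
m2=m&(P[...,2]>.0)&(P[...,0]>.53); q=P[m2][:,:2].astype(np.float32);print('rim',cv2.minEnclosingCircle(q),len(q))
print('lens c',atz(c,*f(593,363),.018))
for Y in range(215,330,15):
    u,v=f(588+(Y-210)*4/112,Y); print(P[int(round(v)),int(round(u))],atz(c,u,v,.04))
tab=(np.abs(P[...,2])<.01); print('table z',np.median(P[150:200,200:300,2]))
mb=(P[...,2]>.105)&(P[...,2]<.13)&(P[...,0]<.56)&(P[...,0]>.44)&(P[...,1]<-.05)&(P[...,1]>-.17);print('bulb',P[mb].min(0),P[mb].max(0),mb.sum())
for lo,hi in((.092,.099),(.04,.07)):
    mb=(P[...,2]>lo)&(P[...,2]<hi)&(P[...,0]<.56)&(P[...,0]>.44)&(P[...,1]<-.05)&(P[...,1]>-.17);print(lo,P[mb].min(0),P[mb].max(0),mb.sum(),cv2.minEnclosingCircle(P[mb][:,:2].astype(np.float32)))
crop=cv2.imread('pics/w1.png')[120:240,50:230]; cv2.imwrite('pics/w1c.png',cv2.resize(crop,None,fx=4.4,fy=4.4,interpolation=cv2.INTER_CUBIC))
crop=cv2.imread('pics/w1.png')[110:270,300:440]; cv2.imwrite('pics/w1d.png',cv2.resize(crop,None,fx=3.7,fy=3.7,interpolation=cv2.INTER_CUBIC))
E
```

```text
board [[ 0.4848 -0.2088  0.012 ]
 [ 0.4373 -0.021   0.012 ]
 [ 0.5198 -0.0017  0.012 ]
 [ 0.5668 -0.189   0.012 ]] [ 0.5022 -0.1051  0.012 ]
0.19372799125701912 104.1707567142183
0.08465928655654328 13.131906141874966
0.19314777586116502 -75.9022890483654
0.08440452688138711 -166.47721574160224
tile [[ 0.463  -0.0682  0.02  ]
 [ 0.4573 -0.0334  0.02  ]
 [ 0.5078 -0.0247  0.02  ]
 [ 0.516  -0.0582  0.02  ]] [ 0.486  -0.0461  0.02  ] [np.float64(0.05394440301532155), np.float64(0.03528025443271732), np.float64(0.05129985823791605), np.float64(0.03443865716996703)]
946 ((0.4890705943107605, -0.04790841042995453), (0.05252392962574959, 0.03503980487585068), 14.373805046081543) [ 0.4883 -0.0469  0.0201]
430 ((0.504027783870697, -0.10668134689331055), (0.052705757319927216, 0.03421896696090698), 15.346938133239746) [ 0.501  -0.1022  0.02  ]
668 ((0.5189868807792664, -0.16732580959796906), (0.05230008438229561, 0.03537173196673393), 14.795019149780273) [ 0.5139 -0.1699  0.0198]
143 ((0.5899478197097778, -0.22233371436595917), (0.01999727264046669, 0.04182695969939232), 0.11224883049726486) 
[... 328 characters left out ...]
 0.053 ] [0.4373 0.2149 0.04  ]
[0.4471 0.2115 0.0526] [0.4494 0.2167 0.04  ]
[0.4602 0.2144 0.0489] [0.4617 0.2185 0.04  ]
[0.4721 0.2176 0.0472] [0.4743 0.2203 0.04  ]
[0.4863 0.2207 0.0433] [0.4871 0.2222 0.04  ]
[0.5001 0.2229 0.0419] [0.5002 0.2242 0.04  ]
[0.5134 0.2268 0.0394] [0.5135 0.2262 0.04  ]
[0.5297 0.231  0.0334] [0.527  0.2283 0.04  ]
table z 7.676295128322685e-05
bulb [ 0.4958 -0.1144  0.1052] [ 0.5084 -0.1016  0.122 ] 156
0.092 [ 0.4904 -0.1184  0.092 ] [ 0.513  -0.0961  0.0988] 202 ((0.5018054246902466, -0.10697709023952484), 0.011624511331319809)
0.04 [ 0.4847 -0.1158  0.0401] [ 0.5161 -0.0914  0.07  ] 295 ((0.5012808442115784, -0.10706264525651932), 0.01686418429017067)
```

View pics/w1c.png

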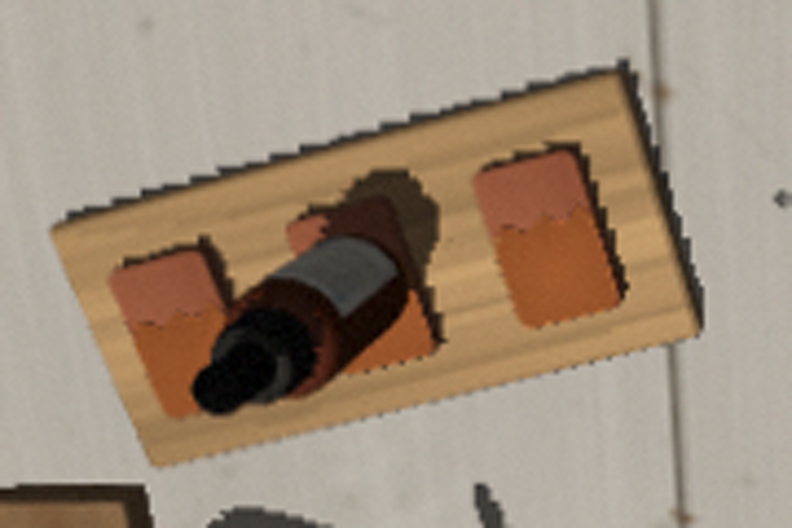

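View pics/w1d.png

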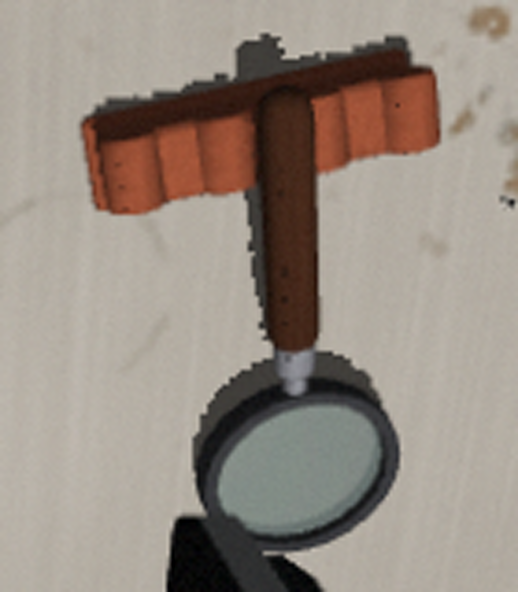

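```bash
python3 - <<'E'
from h import *
Rm=Rt(np.pi/4,-.2); g=np.array([.5015,-.107,.062]); x=Rm[:,0]
t=g+.010*x; print(t, t-.1*x)
T=plan(t-.1*x,Rm,12,1,3)
plan(t,Rm,5,1,3,T)
E
```

```text
[ 0.50843012 -0.1084048   0.05492893] [ 0.43912894 -0.09435676  0.12563961]
[0.014,-0.013,-0.002,0.9,-3.7,-0.4,1],
[0.014,-0.013,-0.002,0.9,-3.7,-0.4,1],
[0.014,-0.013,-0.003,0.9,-3.7,-0.4,1],
[0.014,-0.013,-0.004,0.9,-3.8,-0.4,1],
[0.014,-0.013,-0.005,0.9,-3.7,-0.4,1],
[0.014,-0.013,-0.005,0.9,-3.8,-0.3,1],
[0.014,-0.013,-0.006,0.9,-3.7,-0.4,1],
[0.013,-0.012,-0.007,0.9,-3.8,-0.3,1],
[0.013,-0.013,-0.007,0.9,-3.7,-0.4,1],
[0.012,-0.012,-0.008,0.9,-3.8,-0.3,1],
[0.012,-0.013,-0.009,0.9,-3.7,-0.4,1],
[0.012,-0.013,-0.009,0.9,-3.8,-0.3,1],
end [ 0.43904052 -0.09469843  0.12535021] err deg 0.05318513437688892
[0.02,0,0,0,0,0,1],
[0.02,0,0,0,0,0,1],
[0.02,0,0,0,0,0,1],
[0.02,0,0,0,0,0,1],
[0.02,0,0,-0.1,0,0,1],
end [ 0.50835544 -0.10871916  0.05464758] err deg 0.05317625395023314
```

drive_tool(
  increments=[
    [0.014,-0.013,-0.002,0.9,-3.7,-0.4,1],
    [0.014,-0.013,-0.002,0.9,-3.7,-0.4,1],
    [0.014,-0.013,-0.003,0.9,-3.7,-0.4,1],
    [0.014,-0.013,-0.004,0.9,-3.8,-0.4,1],
    [0.014,-0.013,-0.005,0.9,-3.7,-0.4,1],
    [0.014,-0.013,-0.005,0.9,-3.8,-0.3,1],
    [0.014,-0.013,-0.006,0.9,-3.7,-0.4,1],
    [0.013,-0.012,-0.007,0.9,-3.8,-0.3,1],
    [0.013,-0.013,-0.007,0.9,-3.7,-0.4,1],
    [0.012,-0.012,-0.008,0.9,-3.8,-0.3,1],
  ],
)

```text
time_s: 3.45
eef_pos: [0.4428, -0.0684, 0.1552]
eef_rot: [0.894, 0.032, 0.44, -0.078]
wrist_force: [0.5, 0.2, -0.5]
opening: 0.995
```

drive_tool(
  increments=[
    [0.012,-0.013,-0.009,0.9,-3.7,-0.4,1],
    [0.012,-0.013,-0.009,0.9,-3.8,-0.3,1],
    [0,0,0,0,0,0,1],
    [0,0,0,0,0,0,1],
  ],
)

```text
time_s: 3.95
eef_pos: [0.4441, -0.0904, 0.1305]
eef_rot: [0.916, 0.039, 0.389, -0.087]
wrist_force: [0.2, -0.4, 0.3]
opening: 0.996
```

```bash
python3 - <<'E'
from h import *
np.set_printoptions(precision=4,suppress=True)
print(ctrl.get_obs()['q'],tool(),ctrl.get_obs()['time_s'])
c=shot('wrist','w2');s=shot('scene','scene2')
P=cloud(c)
m=(P[...,0]>.44)&(P[...,0]<.56)&(P[...,1]>-.16)&(P[...,1]<-.06)
for lo,hi in((.03,.07),(.092,.097),(.102,.13)):
    q=P[m&(P[...,2]>lo)&(P[...,2]<hi)]; print(lo,len(q), (q.min(0),q.max(0)) if len(q) else 0)
a=cv2.resize(cv2.imread('pics/w2.png'),(400,300)); b=cv2.resize(cv2.imread('pics/scene2.png')[100:340,160:480],(400,300))
cv2.imwrite('pics/c2.png',np.hstack([a,b]))
E
```

```text
[-0.7268 -0.3732  2.5661  0.982   0.4427 -2.9076] [[ 0.6819  0.1896  0.7065  0.4441]
 [-0.1296  0.9819 -0.1384 -0.0904]
 [-0.7199  0.0028  0.6941  0.1305]
 [ 0.      0.      0.      1.    ]] 3.95
0.03 2024 (array([ 0.484 , -0.1244,  0.03  ]), array([ 0.5048, -0.092 ,  0.07  ]))
0.092 313 (array([ 0.49  , -0.1196,  0.092 ]), array([ 0.5096, -0.0971,  0.097 ]))
0.102 521 (array([ 0.4943, -0.1149,  0.1021]), array([ 0.5044, -0.1023,  0.1225]))
```

View pics/c2.png

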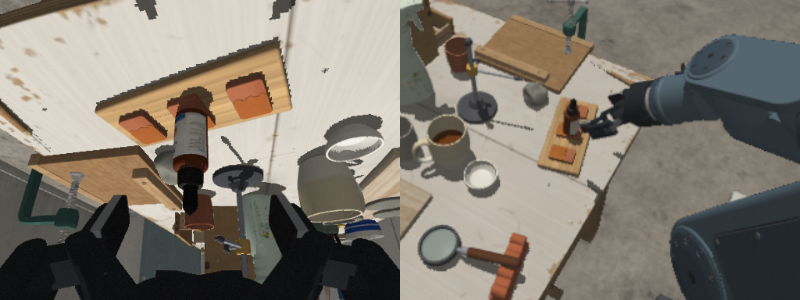

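```bash
cat >> h.py <<'E'
def logq():
    o=ctrl.get_obs(); open('qlog.txt','a').write(' '.join('%.6f'%v for v in [*o['q'],*o['eef_pos'],*o['eef_rot']])+'\n'); print('q',np.round(o['q'],3),'p',np.round(o['eef_pos'],4),'t',o['time_s'],'F',np.round(o['wrist_force'],1),'op',round(o['opening'],3))
E
python3 - <<'E'
from h import *
logq()
open('qlog.txt','a').write('1.1167 0.1814 1.6077 0 1.3538 -0.2063 0.1408 0.5571 0.2416 0.7015 0.0869 0.7018 -0.0878\n')
Rm=Rt(np.radians(50),-.44); g=np.array([.501,-.1075,.064]); x=Rm[:,0]
t=g+.010*x; print(t, t-.075*x)
T=plan(t-.075*x,Rm,6,1,3)
c=load('w1'); f=lambda X,Y:(X/1.56-.3,Y/1.56-.3)
print('dish',atz(c,*f(387,390),.027),atz(c,*f(460,390),.027),atz(c,*f(423,361),.027))
E
```

```text
q [-0.727 -0.373  2.566  0.984  0.442 -2.91 ] p [ 0.4445 -0.0907  0.131 ] t 4.05 F [-0.3 -0.8  0.1] op 1.004
[ 0.50681563 -0.11023789  0.05633956] [ 0.46319839 -0.08970374  0.11379289]
[0.004,0.001,0,1.8,0.7,-1.6,1],
[0.004,0.001,0,1.8,0.7,-1.6,1],
[0.004,0.001,0,1.7,0.6,-1.6,1],
[0.004,0.001,0,1.8,0.7,-1.6,1],
[0.004,0.001,0.001,1.7,0.6,-1.6,1],
[0.005,0.001,0,1.8,0.7,-1.7,1],
end [ 0.46295523 -0.09005855  0.11316273] err deg 0.05264841804284823
dish [0.5993913  0.05163063 0.027     ] [0.59985097 0.11889891 0.027     ] [0.57028022 0.08438375 0.027     ]
```

drive_tool(
  increments=[
    [0.004,0.001,0,1.8,0.7,-1.6,1],
    [0.004,0.001,0,1.8,0.7,-1.6,1],
    [0.004,0.001,0,1.7,0.6,-1.6,1],
    [0.004,0.001,0,1.8,0.7,-1.6,1],
    [0.004,0.001,0.001,1.7,0.6,-1.6,1],
    [0.005,0.001,0,1.8,0.7,-1.7,1],
    [0,0,0,0,0,0,1],
    [0,0,0,0,0,0,1],
  ],
)

```text
time_s: 5.05
eef_pos: [0.461, -0.09, 0.1132]
eef_rot: [0.886, 0.09, 0.413, -0.192]
wrist_force: [-0.8, -0.6, 0.1]
opening: 1.002
```

```bash
python3 - <<'E'
from h import *
np.set_printoptions(precision=4,suppress=True)
logq(); T=tool(); print(T)
g=np.array([.501,-.1075,.064]); print('to grasp in tool axes',T[:3,:3].T@(g-T[:3,3]))
E
```

```text
q [-0.461 -0.199  2.462  0.12   0.182 -1.713] p [ 0.461  -0.09    0.1132] t 5.05 F [-0.8 -0.6  0.1] op 1.002
[[ 0.5854  0.4151  0.6964  0.461 ]
 [-0.2666  0.9098 -0.3182 -0.09  ]
 [-0.7657  0.0005  0.6432  0.1132]
 [ 0.      0.      0.      1.    ]]
to grasp in tool axes [0.0658 0.0007 0.0018]
```

```bash
cat > fk.py <<'E'
from h import *
from scipy.optimize import least_squares
D=np.loadtxt('qlog.txt')
def wr(p,q):
    d,h,L1,L2,Lt,a0,a1=p
    q1,q2,q3=q[:3]; s=q2+q3
    r=a0+L1*np.sin(q2)+L2*np.sin(s)-a1*np.cos(s)*1; z=h+L1*np.cos(q2)+L2*np.cos(s)+a1*np.sin(s)
    return np.array([r*np.cos(q1)-d*np.sin(q1), r*np.sin(q1)+d*np.cos(q1), z])
def res(p):
    o=[]
    for r in D:
        x=rot(r[9:13]).as_matrix()[:,0]; o+=list(wr(p,r)+p[4]*x-r[6:9])
    return np.r_[np.array(o)*1000,p[5:]*5]
S=least_squares(res,[.116,.35,.4,.35,.25,0,0])
p=S.x
if __name__=='__main__':
    print(np.round(p,4),np.abs(S.fun).max())
    def ik(pos,Rm,q0):
        W=np.array(pos)-p[4]*Rm[:,0]
        q=least_squares(lambda q:(wr(p,q)-W)*100,q0[:3]).x
        n=q[0];f=np.array([np.sin(q[1]+q[2])*np.cos(n),np.sin(q[1]+q[2])*np.sin(n),np.cos(q[1]+q[2])])
        return q,'fore deg below hor',np.degrees(q[1]+q[2])-90,'q5~',np.arccos(f@Rm[:,0])
    Rm=tool()[:3,:3];
    for k in (0,.02,.04,.06,.076): print(ik(tool()[:3,3]+k*Rm[:,0],Rm,D[-1]))
E
python3 fk.py
```

```text
[ 1.178e-01  3.131e-01  4.382e-01  5.144e-01  3.078e-01  1.000e-04
 -8.540e-02] 0.42679056609750854
(array([-0.46109023, -0.19953778,  2.46183954]), 'fore deg below hor', np.float64(39.620342678976385), 'q5~', np.float64(0.18211770305358072))
(array([-0.45947332, -0.10844518,  2.43595745]), 'fore deg below hor', np.float64(43.35663019133304), 'q5~', np.float64(0.11741934456584663))
(array([-0.45800543, -0.02168574,  2.40788883]), 'fore deg below hor', np.float64(46.719366308326556), 'q5~', np.float64(0.060193155114400806))
(array([-0.45666677,  0.06067438,  2.3778901 ]), 'fore deg below hor', np.float64(49.71945273753411), 'q5~', np.float64(0.01935197290241521))
(array([-0.45567775,  0.12345464,  2.35265052]), 'fore deg below hor', np.float64(51.870375168712144), 'q5~', np.float64(0.03771804885235105))
```

```bash
cat > ik.py <<'E'
from fk import *
import itertools
def M(q,s4,s6,c):
    return (R.from_euler('z',q[0])*R.from_euler('y',q[1]+q[2])*R.from_euler('z',s4*q[3])*R.from_euler('y',q[4])*R.from_euler('z',s6*q[5]+c)).as_matrix()@np.array([[0,0,-1],[0,1,0],[1,0,0]])
best=None
for s4,s6 in itertools.product((1,-1),(1,-1)):
    for c in np.arange(4)*np.pi/2:
        e=max(np.degrees(R.from_matrix(M(r,s4,s6,c).T@rot(r[9:13]).as_matrix()).magnitude()) for r in D)
        if best is None or e<best[0]: best=(e,s4,s6,c)
CFG=best[1:]
LO=np.array([-2.99,-.89,.3,-1.14,0,-3.12]);HI=np.array([2.99,2.07,2.58,4.28,2.63,3.12])
def fkT(q):
    Rm=M(q,*CFG); return wr(p,q)+p[4]*Rm[:,0],Rm
def solve(pos,Rm,q0):
    f=lambda q:np.r_[(fkT(q)[0]-pos)*50,R.from_matrix(fkT(q)[1].T@Rm).as_rotvec()*10]
    s=least_squares(f,np.clip(q0,LO+1e-3,HI-1e-3),bounds=(LO,HI)); return s.x,np.abs(s.fun).max()
def track(T,pos,Rm,n,q0):
    Rc=T[:3,:3]; w=R.from_matrix(Rc.T@Rm).as_rotvec(); q=q0; mx=0
    for k in range(1,n+1):
        q2,e=solve(T[:3,3]+(np.array(pos)-T[:3,3])*k/n,Rc@R.from_rotvec(w*k/n).as_matrix(),q); mx=max(mx,np.abs(q2-q).max()); q=q2
        if k%max(1,n//4)==0 or k==n: print(np.round(q,2),'err %.3f'%e,'maxstep %.3f'%mx)
    T2=np.eye(4);T2[:3,:3]=Rm;T2[:3,3]=pos;return T2,q
E
python3 - <<'E'
from ik import *
print(best)
q=D[-1][:6]
for yaw in (.1,.3,.5,.7):
  for pit in (45,50):
    Rm=Rt(np.radians(pit),yaw,True); g=np.array([.501,-.1075,.064]); x=Rm[:,0]
    print(yaw,pit)
    for off in (-.09,.01): print(np.round(solve(g+off*x,Rm,np.array([-.45,-.1,2.4,1.2,.5,.1]))[0],2),solve(g+off*x,Rm,np.array([-.45,-.1,2.4,1.2,.5,.1]))[1])
E
```

```text
(np.float64(0.005357713144556699), 1, 1, np.float64(1.5707963267948966))
0.1 45
[-1.02 -0.26  2.52  1.06  0.82 -0.29] 6.938893903907228e-15
[-0.79  0.16  2.37  1.5   0.59 -0.63] 5.551115123125783e-15
0.1 50
[-0.93 -0.27  2.46  0.9   0.78 -0.07] 3.382178376825778e-10
[-0.75  0.14  2.33  1.28  0.53 -0.38] 4.163336342344337e-15
0.3 45
[-1.09 -0.13  2.41  1.    0.98 -0.46] 1.6653345369377348e-14
[-0.86  0.21  2.31  1.29  0.74 -0.65] 1.2212453270876722e-13
0.3 50
[-1.   -0.15  2.37  0.88  0.93 -0.28] 5.435849671585759e-11
[-0.81  0.18  2.28  1.14  0.69 -0.46] 1.1102230246251565e-14
0.5 45
[-1.1   0.01  2.29  0.92  1.1  -0.58] 6.938893903907228e-15
[-0.9   0.27  2.22  1.13  0.88 -0.69] 4.019007349143067e-12
0.5 50
[-1.03 -0.03  2.26  0.83  1.06 -0.44] 1.1196301794956426e-13
[-0.85  0.23  2.2   1.02  0.83 -0.54] 1.6653345369377348e-14
0.7 45
[-1.08  0.13  2.16  0.83  1.21 -0.67] 1.2490009027033011e-14
[-0.91  0.33  2.13  0.99  1.01 -0.73] 1.1707301794672276e-11
0.7 50
[-1.02  0.08  2.14  0.76  1.17 -0.55] 8.326672684688674e-15
[-0.86  0.29  2.12  0.9   0.96 -0.62] 6.67571418027036e-15
```

```bash
cat >> ik.py <<'E'
def jrows(q0,q1,n,claw,T=None,dec=3):
    """rows following joint interpolation"""
    T=tool() if T is None else T
    Rc,pc=T[:3,:3].copy(),T[:3,3].copy()
    for k in range(1,n+1):
        tp,tR=fkT(q0+(q1-q0)*k/n)
        s=np.round(Rc.T@(tp-pc),dec); wd=np.round(np.degrees(R.from_matrix(Rc.T@tR).as_rotvec()),1)
        pc=pc+Rc@s; Rc=Rc@R.from_rotvec(np.radians(wd)).as_matrix()
        print('['+','.join('%g'%(v+0) for v in list(s)+list(wd)+[claw])+'],   #',np.round(pc,3))
    T2=np.eye(4);T2[:3,:3]=Rc;T2[:3,3]=pc;return T2
E
python3 - <<'E'
from ik import *
Rm=Rt(np.radians(47),.5,True); g=np.array([.501,-.1075,.064]); x=Rm[:,0]; t=g+.01*x
q1,e=solve(t-.1*x,Rm,np.array([-1.03,0,2.27,.88,1.08,-.5])); print(q1,e,t)
q0=ctrl.get_obs()['q']
qm=(q0+q1)/2; 
# mid raise
pm,Rmm=fkT(qm); qm,e=solve(pm+[-.0,-.02,.05],Rmm,qm); print(qm,e)
T=jrows(q0,qm,7,1); T=jrows(qm,q1,7,1,T)
track(T,t,Rm,4,q1)
E
```

```text
[-1.07379143 -0.01059982  2.28058667  0.88237644  1.08248566 -0.52235213] 1.1102230246251565e-14 [ 0.5069851  -0.10423033  0.05668646]
[-0.81447489 -0.2179774   2.3273874   0.43161255  0.78960142 -1.06251977] 5.249245482730203e-10
[0.002,-0.016,-0.005,10,3.5,-0.7,1],   # [ 0.452 -0.104  0.108]
[0,-0.013,-0.002,10.1,3.3,-0.6,1],   # [ 0.444 -0.113  0.106]
[-0.001,-0.011,0.001,10,3.2,-0.4,1],   # [ 0.437 -0.122  0.105]
[-0.003,-0.009,0.002,10,3.1,-0.3,1],   # [ 0.429 -0.128  0.106]
[-0.004,-0.005,0.003,9.9,3.1,-0.2,1],   # [ 0.425 -0.133  0.109]
[-0.006,-0.003,0.003,9.7,3.2,-0.1,1],   # [ 0.42  -0.136  0.114]
[-0.008,0.001,0.003,9.5,3.2,0.1,1],   # [ 0.418 -0.138  0.122]
[0.004,-0.002,-0.003,9.3,3.3,0.2,1],   # [ 0.418 -0.135  0.118]
[0.004,0,-0.003,9.3,3.5,0.3,1],   # [ 0.42  -0.132  0.115]
[0.002,0.002,-0.003,9.1,3.4,0.2,1],   # [ 0.424 -0.13   0.114]
[0.001,0.004,-0.003,9.1,3.6,0.2,1],   # [ 0.428 -0.129  0.116]
[0,0.005,-0.003,9,3.7,0.2,1],   # [ 0.433 -0.13   0.118]
[-0.001,0.007,-0.005,8.8,3.8,0.2,1],   # [ 0.44  -0.132  0.123]
[-0.003,0.009,-0.006,8.7,4,0.1,1],   # [ 0.447 -0.137  0.13 ]
[-1.02  0.05  2.27  0.93  1.02 -0.54] err 0.000 maxstep 0.064
[-0.97  0.12  2.26  0.98  0.96 -0.57] err 0.000 maxstep 0.066
[-0.93  0.19  2.24  1.03  0.91 -0.6 ] err 0.000 maxstep 0.067
[-0.88  0.25  2.22  1.08  0.86 -0.63] err 0.000 maxstep 0.067
```

drive_tool(
  increments=[
    [0.002,-0.016,-0.005,10,3.5,-0.7,1],
    [0,-0.013,-0.002,10.1,3.3,-0.6,1],
    [-0.001,-0.011,0.001,10,3.2,-0.4,1],
    [-0.003,-0.009,0.002,10,3.1,-0.3,1],
    [-0.004,-0.005,0.003,9.9,3.1,-0.2,1],
    [-0.006,-0.003,0.003,9.7,3.2,-0.1,1],
    [-0.008,0.001,0.003,9.5,3.2,0.1,1],
  ],
)

```text
time_s: 5.92
eef_pos: [0.4182, -0.1384, 0.1226]
eef_rot: [0.583, 0.603, 0.382, -0.389]
wrist_force: [0.9, -0.2, 0.3]
opening: 1.005
```

drive_tool(
  increments=[
    [0.004,-0.002,-0.003,9.3,3.3,0.2,1],
    [0.004,0,-0.003,9.3,3.5,0.3,1],
    [0.002,0.002,-0.003,9.1,3.4,0.2,1],
    [0.001,0.004,-0.003,9.1,3.6,0.2,1],
    [0,0.005,-0.003,9,3.7,0.2,1],
    [-0.001,0.007,-0.005,8.8,3.8,0.2,1],
    [-0.003,0.009,-0.006,8.7,4,0.1,1],
    [0,0,0,0,0,0,1],
    [0,0,0,0,0,0,1],
  ],
)

```text
time_s: 7.05
eef_pos: [0.447, -0.1373, 0.1299]
eef_rot: [0.1, 0.889, 0.226, -0.386]
wrist_force: [-0.3, 0.0, 0.1]
opening: 0.998
```

```bash
python3 - <<'E'
from h import *
np.set_printoptions(precision=4,suppress=True)
logq(); T=tool(); print(T)
c=shot('wrist','w3'); P=cloud(c)
m=(P[...,0]>.44)&(P[...,0]<.56)&(P[...,1]>-.16)&(P[...,1]<-.06)
for lo,hi in((.025,.07),(.092,.097),(.102,.13)):
    q=P[m&(P[...,2]>lo)&(P[...,2]<hi)]; print(lo,len(q), (q.min(0),q.max(0)) if len(q) else 0)
    if len(q):
        y=(q-T[:3,3])@T[:3,:3]; print('  tool y mid',(y[:,1].min()+y[:,1].max())/2,y[:,1].min(),y[:,1].max())
g=np.array([.501,-.1075,.064]); print('to grasp in tool axes',T[:3,:3].T@(g-T[:3,3]))
E
```

```text
q [-1.075 -0.012  2.281  0.883  1.081 -0.525] p [ 0.447  -0.1373  0.1299] t 7.05 F [-0.3  0.   0.1] op 0.998
[[ 0.5994  0.4795 -0.6409  0.447 ]
 [ 0.3252 -0.8775 -0.3525 -0.1373]
 [-0.7314  0.0029 -0.6819  0.1299]
 [ 0.      0.      0.      1.    ]]
0.025 701 (array([ 0.4849, -0.1255,  0.0251]), array([ 0.5074, -0.0942,  0.07  ]))
  tool y mid 0.000899946370131811 -0.015891063499716557 0.01769095623998018
0.092 323 (array([ 0.4901, -0.1203,  0.0921]), array([ 0.512 , -0.0979,  0.097 ]))
  tool y mid 0.001490198200467559 -0.009795683284556978 0.012776079685492096
0.102 509 (array([ 0.4954, -0.1153,  0.102 ]), array([ 0.5084, -0.1028,  0.1228]))
  tool y mid 0.0011607793295545371 -0.005298868246599812 0.007620426905708886
to grasp in tool axes [ 0.0903 -0.0004 -0.0001]
```

View pics/w3.png

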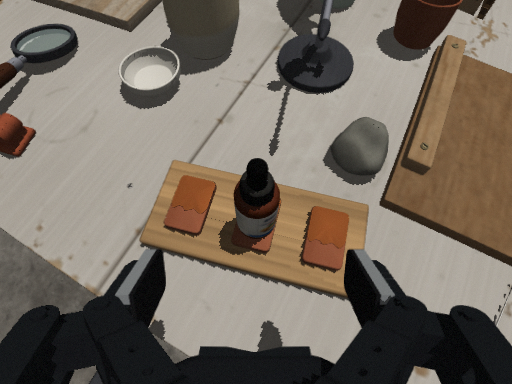

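drive_tool(
  increments=[
    [0.02,0.001,0,0,0,0,1],
    [0.02,0,0,0,0,0,1],
    [0.02,0,0,0,0,0,1],
    [0.02,0,0,0,0,0,1],
    [0.01,0,0,0,0,0,1],
    [0.009,0,0,0,0,0,1],
    [0,0,0,0,0,0,1],
  ],
)

```text
time_s: 7.98
eef_pos: [0.5069, -0.1055, 0.0573]
eef_rot: [0.098, 0.889, 0.226, -0.386]
wrist_force: [0.2, -0.5, -0.1]
opening: 0.999
```

```bash
python3 - <<'E'
from h import *
logq(); c=shot('wrist','w4');s=shot('side','side4'); s=shot('scene','scene4')
b=cv2.resize(cv2.imread('pics/side4.png')[150:300,150:350],(400,300)); b2=cv2.resize(cv2.imread('pics/scene4.png')[130:280,220:420],(400,300)); cv2.imwrite('pics/c4.png',np.hstack([b2,b]))
E
```

```text
q [-0.881  0.253  2.214  1.082  0.861 -0.629] p [ 0.5069 -0.1055  0.0573] t 7.975 F [ 0.2 -0.5 -0.1] op 0.999
```

View pics/c4.png

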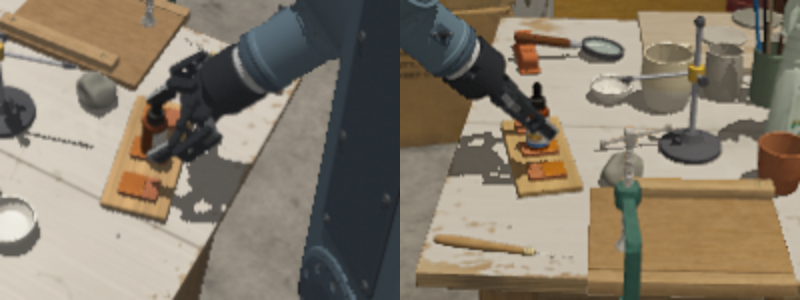

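View pics/w4.png

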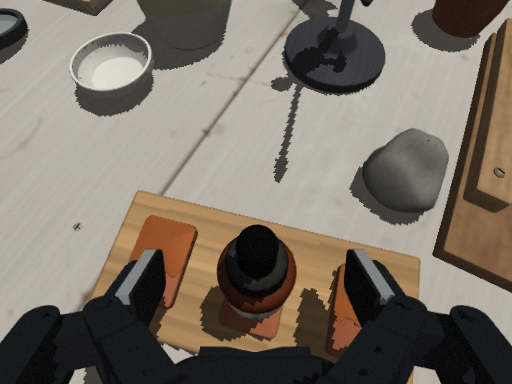

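drive_tool(
  increments=[
    [0,0,0,0,0,0,-1],
    [0,0,0,0,0,0,-1],
    [0,0,0,0,0,0,-1],
    [0,0,0,0,0,0,-1],
    [0,0,0,0,0,0,-1],
    [0,0,0,0,0,0,-1],
    [0,0,0,0,0,0,-1],
    [0,0,0,0,0,0,-1],
  ],
)

```text
time_s: 9.12
eef_pos: [0.5071, -0.1061, 0.0577]
eef_rot: [0.098, 0.889, 0.226, -0.386]
wrist_force: [-1.1, -0.6, 5.3]
opening: 0.364
```

```bash
python3 - <<'E'
from h import *
logq(); c=shot('wrist','w5');s=shot('side','side5'); s=shot('scene','scene5')
b=cv2.resize(cv2.imread('pics/side5.png')[190:265,180:280],(400,300),interpolation=2); b2=cv2.resize(cv2.imread('pics/w5.png'),(400,300)); cv2.imwrite('pics/c5.png',np.hstack([b2,b]))
E
```

```text
q [-0.882  0.252  2.214  1.083  0.861 -0.629] p [ 0.5071 -0.1061  0.0577] t 9.125 F [-1.1 -0.6  5.3] op 0.364
```

View pics/c5.png

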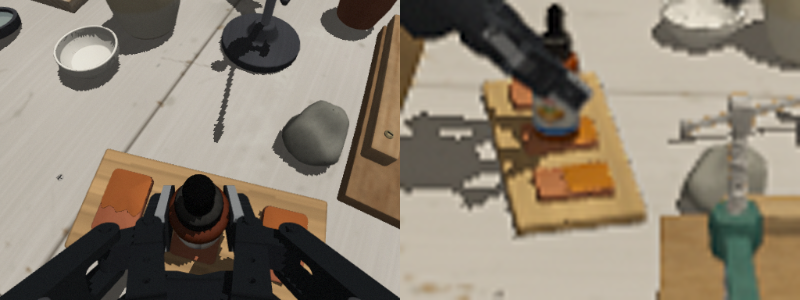

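```bash
python3 - <<'E'
from ik import *
q0=ctrl.get_obs()['q']; T0=tool(); x=T0[:3,0]
b=np.array([.5018,-.1085]); off=T0[:3,3]-np.r_[b,.02]
Tl,ql=track(T0,T0[:3,3]+[0,0,.07],T0[:3,:3],4,q0)
for yaw in (.6,.75,.87):
    d=yaw-np.arctan2(x[1],x[0]); Rz=R.from_euler('z',d).as_matrix()
    tp=np.r_[.475,.085,0]+Rz@off; Rm=Rz@T0[:3,:3]
    q1,e=solve(tp+[0,0,.09],Rm,ql+[d,0,0,0,0,0]); q2,e2=solve(tp,Rm,q1); print(yaw,tp,np.round(q1,2),e,np.round(q2,2),e2)
    if yaw==.75: Q=q1;TP=tp;RM=Rm
jrows(ql,Q,10,-1,Tl)
E
```

```text
[-0.88  0.2   2.22  1.05  0.88 -0.57] err 0.000 maxstep 0.054
[-0.88  0.15  2.22  1.01  0.91 -0.52] err 0.000 maxstep 0.054
[-0.88  0.11  2.22  0.98  0.94 -0.47] err 0.000 maxstep 0.054
[-0.88  0.06  2.21  0.96  0.96 -0.42] err 0.000 maxstep 0.054
0.6 [0.48005898 0.08792082 0.03774417] [-0.49 -0.13  2.39  1.03  0.78 -0.26] 2.7755575615628914e-15 [-0.49  0.19  2.39  1.37  0.67 -0.7 ] 1.3877787807814457e-14
0.75 [0.47956569 0.08864403 0.03774417] [-0.53 -0.07  2.34  0.99  0.9  -0.37] 2.994132719535969e-12 [-0.53  0.23  2.34  1.22  0.77 -0.72] 1.2545520178264269e-12
0.87 [0.47909662 0.08916439 0.03774417] [-0.55 -0.01  2.29  0.94  0.98 -0.44] 1.6653345369377348e-14 [-0.55  0.26  2.29  1.12  0.85 -0.74] 2.706168622523819e-14
[0.007,-0.017,-0.008,-1.1,0,-1,-1],   # [ 0.508 -0.086  0.128]
[0.007,-0.018,-0.007,-1,0,-1,-1],   # [ 0.508 -0.066  0.128]
[0.006,-0.017,-0.007,-1.1,0,-1,-1],   # [ 0.507 -0.046  0.128]
[0.006,-0.018,-0.007,-1,0,-0.9,-1],   # [ 0.505 -0.026  0.129]
[0.007,-0.018,-0.007,-1.1,0,-1,-1],   # [ 0.503 -0.006  0.128]
[0.006,-0.017,-0.007,-1.1,0,-1,-1],   # [0.5   0.013 0.129]
[0.005,-0.018,-0.006,-1,0,-1,-1],   # [0.496 0.033 0.129]
[0.006,-0.018,-0.006,-1.1,0,-1,-1],   # [0.491 0.052 0.129]
[0.006,-0.018,-0.005,-1,0,-1,-1],   # [0.485 0.071 0.128]
[0.005,-0.017,-0.006,-1.1,0,-1,-1],   # [0.48  0.089 0.128]
```

drive_tool(
  increments=[
    [-0.0037,0,-0.0034,0,0,0,-1],
    [-0.0073,0,-0.0068,0,0,0,-1],
    [-0.0102,0,-0.0095,0,0,0,-1],
    [-0.0102,0,-0.0095,0,0,0,-1],
    [-0.0102,0,-0.0095,0,0,0,-1],
    [-0.0095,0,-0.009,0,0,0,-1],
    [0,0,0,0,0,0,-1],
  ],
)

```text
time_s: 10.15
eef_pos: [0.5074, -0.1064, 0.1286]
eef_rot: [0.099, 0.889, 0.226, -0.386]
wrist_force: [-0.0, -0.0, -1.2]
opening: 0.37
```

```bash
python3 - <<'E'
from h import *
logq(); c=shot('wrist','w6');s=shot('side','side6'); s=shot('scene','scene6')
b=cv2.resize(cv2.imread('pics/side6.png')[175:265,160:280],(400,300),interpolation=2); b2=cv2.resize(cv2.imread('pics/w6.png'),(400,300)); cv2.imwrite('pics/c6.png',np.hstack([b2,b]))
E
```

```text
q [-0.882  0.06   2.212  0.955  0.962 -0.421] p [ 0.5074 -0.1064  0.1286] t 10.15 F [-0.  -0.  -1.2] op 0.37
```

View pics/c6.png

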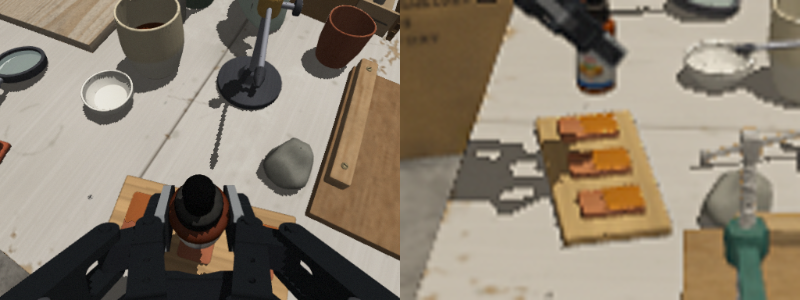

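drive_tool(
  increments=[
    [0.007,-0.017,-0.008,-1.1,0,-1,-1],
    [0.007,-0.018,-0.007,-1,0,-1,-1],
    [0.006,-0.017,-0.007,-1.1,0,-1,-1],
    [0.006,-0.018,-0.007,-1,0,-0.9,-1],
    [0.007,-0.018,-0.007,-1.1,0,-1,-1],
    [0.006,-0.017,-0.007,-1.1,0,-1,-1],
    [0.005,-0.018,-0.006,-1,0,-1,-1],
    [0.006,-0.018,-0.006,-1.1,0,-1,-1],
    [0.006,-0.018,-0.005,-1,0,-1,-1],
    [0.005,-0.017,-0.006,-1.1,0,-1,-1],
  ],
)

```text
time_s: 11.55
eef_pos: [0.4792, 0.0901, 0.1276]
eef_rot: [0.146, 0.853, 0.337, -0.371]
wrist_force: [-0.5, 0.4, -0.2]
opening: 0.365
```

```bash
python3 - <<'E'
from h import *
np.set_printoptions(precision=4,suppress=True)
logq();T=tool();print(T); print('down in tool',T[:3,:3].T@[0,0,-1])
s=shot('scene','scene7');s2=shot('side','side7')
Ps=cloud(s2)
b=cv2.resize(cv2.imread('pics/side7.png')[130:265,150:330],(400,300),interpolation=2); b2=cv2.resize(cv2.imread('pics/scene7.png')[120:300,180:420],(400,300)); cv2.imwrite('pics/c7.png',np.hstack([b2,b]))
E
```

```text
q [-0.528 -0.065  2.339  0.987  0.9   -0.367] p [0.4792 0.0901 0.1276] t 11.55 F [-0.5  0.4 -0.2] op 0.365
[[ 0.4974  0.6838 -0.5339  0.4792]
 [ 0.4668 -0.7297 -0.4997  0.0901]
 [-0.7312 -0.0007 -0.6822  0.1276]
 [ 0.      0.      0.      1.    ]]
down in tool [0.7312 0.0007 0.6822]
```

View pics/c7.png

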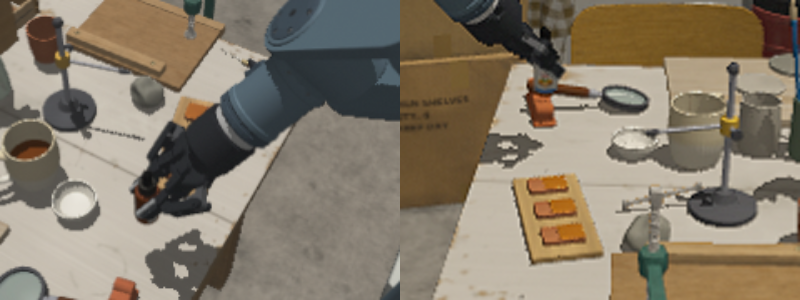

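drive_tool(
  increments=[
    [0.01,0,0.0093,0,0,0,-1],
    [0.01,0,0.0093,0,0,0,-1],
    [0.01,0,0.0093,0,0,0,-1],
    [0.01,0,0.0093,0,0,0,-1],
    [0.01,0,0.0093,0,0,0,-1],
    [0.008,0,0.0075,0,0,0,-1],
    [0.002,0,0.0019,0,0,0,-1],
    [0,0,0,0,0,0,-1],
  ],
)

```text
time_s: 12.65
eef_pos: [0.48, 0.0886, 0.0459]
eef_rot: [0.146, 0.853, 0.336, -0.371]
wrist_force: [-0.5, 0.1, -1.1]
opening: 0.365
```

drive_tool(
  increments=[
    [0.0029,0,0.0027,0,0,0,-1],
    [0.0018,0,0.0017,0,0,0,-1],
    [0.0007,0,0.0007,0,0,0,-1],
    [0,0,0,0,0,0,-1],
  ],
)

```text
time_s: 13.15
eef_pos: [0.4797, 0.0888, 0.0383]
eef_rot: [0.146, 0.853, 0.336, -0.371]
wrist_force: [0.1, 0.3, -0.8]
opening: 0.364
```

drive_tool(
  increments=[
    [0.0007,0,0.0007,0,0,0,-1],
    [0,0,0,0,0,0,-1],
  ],
)

```text
time_s: 13.4
eef_pos: [0.48, 0.0888, 0.0378]
eef_rot: [0.146, 0.853, 0.337, -0.37]
wrist_force: [-1.0, -0.3, 3.8]
opening: 0.361
```

drive_tool(
  increments=[
    [0,0,0,0,0,0,-0.1],
    [0,0,0,0,0,0,0.2],
    [0,0,0,0,0,0,0.4],
    [0,0,0,0,0,0,0.4],
    [0,0,0,0,0,0,0.4],
  ],
)

```text
time_s: 14.02
eef_pos: [0.4798, 0.0888, 0.0374]
eef_rot: [0.146, 0.853, 0.336, -0.371]
wrist_force: [0.4, -0.1, -0.1]
opening: 0.697
```

```bash
python3 - <<'E'
from h import *
logq()
s=shot('scene','scene8');s2=shot('side','side8');w=shot('wrist','w8')
b=cv2.resize(cv2.imread('pics/side8.png')[150:225,190:290],(400,300),interpolation=2); b2=cv2.resize(cv2.imread('pics/w8.png'),(400,300)); cv2.imwrite('pics/c8.png',np.hstack([b2,b]))
E
```

```text
q [-0.53   0.229  2.334  1.224  0.769 -0.718] p [0.4798 0.0888 0.0374] t 14.025 F [ 0.4 -0.1 -0.1] op 0.697
```

View pics/c8.png

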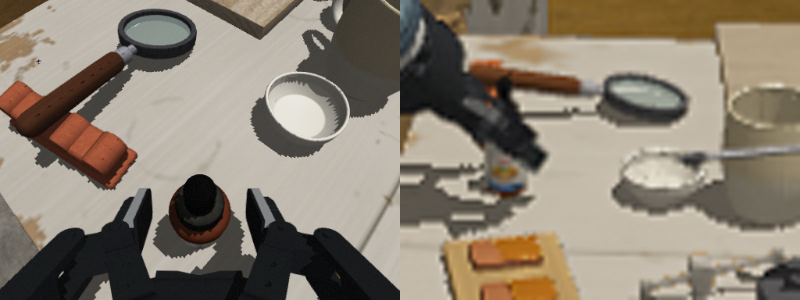

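```bash
python3 - <<'E'
from ik import *
np.set_printoptions(precision=4,suppress=True)
for t in('w8','w3','w1'):
    c=load(t);P=cloud(c); img=c['img'].astype(int)
    lum=img.sum(-1)
    m=(P[...,0]>.52)&(P[...,0]<.64)&(P[...,1]>.18)&(P[...,1]<.31)&(P[...,2]>.004)&(P[...,2]<.045)&(P[...,0]+.24*(P[...,1]-.244)>.537)
    q=P[m]
    if len(q)<50: continue
    A=np.c_[q[:,:2]-[.577,.244],np.ones(len(q))]; co=np.linalg.lstsq(A,q[:,2],rcond=None)[0]; r=q[:,2]-A@co
    k=np.abs(r)<.004; co=np.linalg.lstsq(A[k],q[k,2],rcond=None)[0]
    print(t,len(q),'plane',co,'dir deg',np.degrees(np.arctan2(-co[1],-co[0])),'slope',np.hypot(*co[:2]),'circ',cv2.minEnclosingCircle(q[k][:,:2].astype(np.float32)))
    h=(P[...,0]>.475)&(P[...,0]<.515)&(P[...,1]>.2)&(P[...,1]<.25)&(P[...,2]>.02)&(P[...,2]<.06)
    H=P[h]; print('  handle n',len(H),'ymid by x bins',[(x,round((v[:,1].min()+v[:,1].max())/2,4),round(np.ptp(v[:,1]),4),round(v[:,2].max(),4)) for x in np.arange(.475,.515,.01) for v in [H[(H[:,0]>x)&(H[:,0]<x+.01)]] if len(v)>5])
T=tool(); q0=ctrl.get_obs()['q']
T1,q1=track(T,T[:3,3]-.11*T[:3,0],T[:3,:3],5,q0)
g=np.array([.5007,.2263,.031]); psi=np.radians(13); tx=np.array([-np.sin(.2)*np.cos(psi),-np.sin(.2)*np.sin(psi),-np.cos(.2)]); ty=np.array([np.sin(psi),-np.cos(psi),0]); Rg=np.stack([tx,ty,np.cross(tx,ty)],1)
q2,e=solve(g-.12*tx,Rg,np.array([.2,.2,1.8,0,1.1,1.5])); print(q2,e)
jrows(q1,q2,16,1,T1)
E
```

```text
w8 5254 plane [-0.1943 -0.033   0.0196] dir deg 9.653031796661855 slope 0.1970849690161665 circ ((0.5822881460189819, 0.24372051656246185), 0.04418754577636719)
  handle n 1870 ymid by x bins [(np.float64(0.475), np.float64(0.2189), np.float64(0.0161), np.float64(0.0486)), (np.float64(0.485), np.float64(0.2209), np.float64(0.0163), np.float64(0.0464)), (np.float64(0.495), np.float64(0.224), np.float64(0.0175), np.float64(0.044)), (np.float64(0.505), np.float64(0.2259), np.float64(0.0172), np.float64(0.0421))]
w3 2010 plane [-0.1939 -0.0239  0.0198] dir deg 7.038926911763691 slope 0.1954182359653161 circ ((0.5817480087280273, 0.24560865759849548), 0.04402102530002594)
  handle n 117 ymid by x bins [(np.float64(0.495), np.float64(0.2192), np.float64(0.005), np.float64(0.0332)), (np.float64(0.505), np.float64(0.2213), np.float64(0.0071), np.float64(0.0385))]
w1 1918 plane [-0.2094 -0.0378  0.0197] dir deg 10.241474596610226 slope 0.2128098238400009 circ ((0.5813149809837341, 0.2464437186717987), 0.04407987743616104)
  handle n 395 ymid by x bins [(np.float64(0.475), np.float64(0.2213), 
[... 958 characters left out ...]
  # [0.443 0.088 0.127]
[0.005,-0.004,-0.009,2.4,-4,-1.2,1],   # [0.448 0.098 0.128]
[0.004,-0.005,-0.01,2.6,-4,-0.5,1],   # [0.453 0.109 0.13 ]
[0.004,-0.004,-0.01,2.5,-3.9,0.3,1],   # [0.459 0.118 0.131]
[0.004,-0.005,-0.011,2.7,-3.9,0.8,1],   # [0.466 0.129 0.132]
[0.002,-0.005,-0.011,2.7,-3.6,1.6,1],   # [0.473 0.139 0.133]
[0.002,-0.007,-0.013,2.7,-3.3,2.1,1],   # [0.481 0.152 0.135]
[0.001,-0.009,-0.013,2.9,-2.8,2.6,1],   # [0.489 0.165 0.136]
[-0.001,-0.01,-0.014,3,-2.3,3.1,1],   # [0.498 0.18  0.139]
[-0.002,-0.012,-0.013,3,-1.7,3.5,1],   # [0.506 0.195 0.142]
[-0.003,-0.014,-0.014,3.2,-1.1,3.8,1],   # [0.515 0.213 0.145]
[-0.005,-0.016,-0.013,3.4,-0.4,3.8,1],   # [0.524 0.232 0.148]
```

```bash
python3 - <<'E'
from ik import *
T=tool(); q0=ctrl.get_obs()['q']
T1,q1=track(T,T[:3,3]-.11*T[:3,0],T[:3,:3],5,q0)
T2=T1.copy(); T2[2,3]+=.12; T2,q1b=track(T1,T2[:3,3],T1[:3,:3],4,q1)
print('up in tool',T[:3,:3].T@[0,0,1])
g=np.array([.5007,.2263,.031]); psi=np.radians(13); tx=np.array([-np.sin(.2)*np.cos(psi),-np.sin(.2)*np.sin(psi),-np.cos(.2)]); ty=np.array([np.sin(psi),-np.cos(psi),0]); Rg=np.stack([tx,ty,np.cross(tx,ty)],1)
q2,e=solve(g-.14*tx,Rg,np.array([.2,.2,1.8,0,1.1,1.5])); print(q2,e)
jrows(q1b,q2,14,1,T2)
E
```

```text
[-0.58  0.16  2.36  1.15  0.81 -0.67] err 0.000 maxstep 0.072
[-0.63  0.08  2.38  1.08  0.86 -0.63] err 0.000 maxstep 0.074
[-0.68  0.01  2.41  1.02  0.92 -0.59] err 0.000 maxstep 0.076
[-0.73 -0.07  2.42  0.96  0.98 -0.55] err 0.000 maxstep 0.076
[-0.79 -0.14  2.44  0.91  1.05 -0.52] err 0.000 maxstep 0.076
[-0.79 -0.24  2.43  0.86  1.12 -0.43] err 0.000 maxstep 0.098
[-0.79 -0.33  2.41  0.83  1.19 -0.34] err 0.000 maxstep 0.098
[-0.79 -0.4   2.38  0.8   1.25 -0.27] err 0.000 maxstep 0.098
[-0.79 -0.46  2.35  0.78  1.32 -0.2 ] err 0.000 maxstep 0.098
up in tool [-7.31140932e-01 -3.71687767e-04 -6.82226355e-01]
[ 0.21101829  0.39191651  1.51061118 -0.00318122  1.43904108  1.55565613] 5.551115123125783e-15
[0.005,-0.006,-0.006,3.4,-3.2,-3.7,1],   # [0.426 0.047 0.238]
[0.006,-0.005,-0.006,3.2,-3.6,-3,1],   # [0.429 0.057 0.238]
[0.007,-0.003,-0.006,3.2,-4,-2.4,1],   # [0.434 0.065 0.236]
[0.008,-0.003,-0.007,3,-4.2,-1.8,1],   # [0.439 0.075 0.234]
[0.009,-0.003,-0.007,3,-4.4,-1,1],   # [0.444 0.084 0.23 ]
[0.009,-0.002,-0.01,2.9,-4.3,-0.3,1],   # [0.452 0.095 0.226]
[0.009,-0.003,-0.01,2.9,-4.3,0.5,1],   # [0.46  0.105 0.222]
[0.01,-0.004,-0.013,2.8,-4.1,1.1,1],   # [0.469 0.118 0.217]
[0.01,-0.006,-0.014,2.7,-3.7,1.8,1],   # [0.479 0.133 0.211]
[0.011,-0.007,-0.016,2.7,-3.4,2.4,1],   # [0.49  0.148 0.203]
[0.01,-0.01,-0.016,2.7,-2.8,2.9,1],   # [0.499 0.166 0.195]
[0.01,-0.014,-0.017,2.8,-2.3,3.3,1],   # [0.509 0.186 0.187]
[0.009,-0.016,-0.018,2.7,-1.6,3.7,1],   # [0.52  0.208 0.178]
[0.008,-0.021,-0.016,2.7,-1,3.9,1],   # [0.528 0.233 0.168]
```

drive_tool(
  increments=[
    [-0.01,0,0,0,0,0,0.4],
    [-0.02,0,0,0,0,0,0.4],
    [-0.025,0,0,0,0,0,0.4],
    [-0.03,0,0,0,0,0,0.4],
    [-0.025,0,0,0,0,0,0.4],
    [-0.022,0,-0.0205,0,0,0,1],
    [-0.022,0,-0.0205,0,0,0,1],
    [-0.022,0,-0.0205,0,0,0,1],
    [-0.022,0,-0.0205,0,0,0,1],
  ],
)

```text
time_s: 15.3
eef_pos: [0.4242, 0.0373, 0.239]
eef_rot: [0.146, 0.853, 0.336, -0.371]
wrist_force: [0.6, -0.1, 0.9]
opening: 0.998
```

drive_tool(
  increments=[
    [0.005,-0.006,-0.006,3.4,-3.2,-3.7,1],
    [0.006,-0.005,-0.006,3.2,-3.6,-3,1],
    [0.007,-0.003,-0.006,3.2,-4,-2.4,1],
    [0.008,-0.003,-0.007,3,-4.2,-1.8,1],
    [0.009,-0.003,-0.007,3,-4.4,-1,1],
    [0.009,-0.002,-0.01,2.9,-4.3,-0.3,1],
    [0.009,-0.003,-0.01,2.9,-4.3,0.5,1],
    [0.01,-0.004,-0.013,2.8,-4.1,1.1,1],
    [0.01,-0.006,-0.014,2.7,-3.7,1.8,1],
    [0.011,-0.007,-0.016,2.7,-3.4,2.4,1],
  ],
)

```text
time_s: 16.55
eef_pos: [0.4896, 0.1479, 0.2034]
eef_rot: [-0.047, -0.655, -0.222, 0.721]
wrist_force: [-0.5, -0.8, 0.2]
opening: 1.0
```

drive_tool(
  increments=[
    [0.01,-0.01,-0.016,2.7,-2.8,2.9,1],
    [0.01,-0.014,-0.017,2.8,-2.3,3.3,1],
    [0.009,-0.016,-0.018,2.7,-1.6,3.7,1],
    [0.008,-0.021,-0.016,2.7,-1,3.9,1],
    [0,0,0,0,0,0,1],
    [0,0,0,0,0,0,1],
  ],
)

```text
time_s: 17.3
eef_pos: [0.5274, 0.2317, 0.1689]
eef_rot: [-0.088, -0.629, -0.072, 0.769]
wrist_force: [0.1, 0.5, 0.4]
opening: 1.005
```

```bash
python3 - <<'E'
from h import *
np.set_printoptions(precision=4,suppress=True)
logq(); print(tool())
w=shot('wrist','w9'); s=shot('scene','scene9')
b=cv2.resize(cv2.imread('pics/scene9.png')[120:345,160:460],(400,300)); b2=cv2.resize(cv2.imread('pics/w9.png'),(400,300)); cv2.imwrite('pics/c9.png',np.hstack([b2,b]))
E
```

```text
q [ 0.21   0.39   1.511 -0.003  1.441  1.555] p [0.5274 0.2317 0.1689] t 17.3 F [0.1 0.5 0.4] op 1.005
[[-0.1944  0.225  -0.9548  0.5274]
 [-0.0449 -0.9744 -0.2204  0.2317]
 [-0.9799  0.      0.1995  0.1689]
 [ 0.      0.      0.      1.    ]]
```

View pics/c9.png

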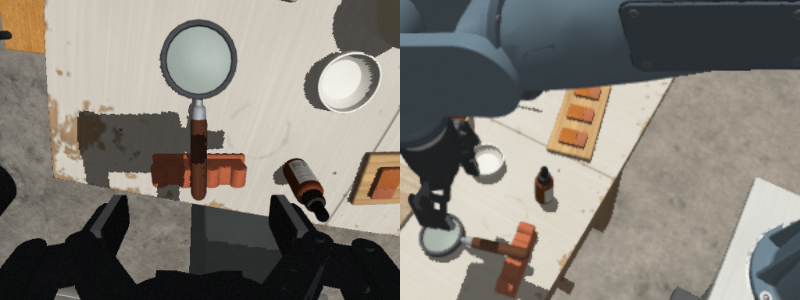

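```bash
python3 - <<'E'
from h import *
np.set_printoptions(precision=4,suppress=True)
c=load('w9');P=cloud(c);T=tool()
img=c['img'].astype(int)
# tool-frame of lens points
Q=(P-T[:3,3])@T[:3,:3]
m=(P[...,0]>.52)&(P[...,0]<.64)&(P[...,1]>.18)&(P[...,1]<.31)&(P[...,2]>.007)&(P[...,2]<.045)
q=P[m]; Qm=Q[m]
# ring: circle fit along lens axes: lens dir = -tool z, y = -tool y
u=-Qm[:,2]; v=-Qm[:,1]
print('lens extent along x(from tcp)',u.min(),u.max(),'y',v.min(),v.max(),'cy',(v.min()+v.max())/2,'cx',u.max()-.040)
A=np.c_[u,v,np.ones(len(u))];co=np.linalg.lstsq(A,Qm[:,0],rcond=None)[0];print('plane in tool',co,'height mean',Qm[:,0].mean())
h=(P[...,0]>.45)&(P[...,0]<.53)&(P[...,1]>.19)&(P[...,1]<.26)&(P[...,2]>.024)&(P[...,2]<.06)&(np.abs(Q[...,1])<.02)
H=Q[h]
for a in np.arange(-.10,-.0,.01):
    k=H[(-H[:,2]>a)&(-H[:,2]<a+.01)]
    if len(k)>5: print(round(a,3),'y',-k[:,1].min(),-k[:,1].max(),'mid',-(k[:,1].min()+k[:,1].max())/2,'top',k[:,0].min())
E
```

```text
lens extent along x(from tcp) 0.017857369164961886 0.12865483912184722 y -0.03797403143912198 0.04133980674238276 cy 0.0016828876516303895 cx 0.08865483912184721
plane in tool [ 0.0203 -0.0004  0.1349] height mean 0.13660453498359318
-0.06 y 0.009805493949919643 -0.01995366959620312 mid -0.005074087823141738 top 0.12926012819181104
-0.05 y 0.019653273505024466 -0.019937595002337338 mid -0.000142160748656436 top 0.1288175750204036
-0.04 y 0.019954677116768713 -0.01998016986963428 mid -1.2746376432783493e-05 top 0.12903002236087882
-0.03 y 0.010652182624978954 -0.00785619734114407 mid 0.0013979926419174418 top 0.1290461515960433
-0.02 y 0.010555254213283368 -0.0076892858297477416 mid 0.0014329841917678134 top 0.12889828015843993
-0.01 y 0.01045029144445455 -0.007611344828730145 mid 0.0014194733078622024 top 0.12938479404287093
```

drive_tool(
  increments=[
    [0.02,-0.0015,-0.0085,0,0,0,1],
    [0.025,0,0,0,0,0,1],
    [0.025,0,0,0,0,0,1],
    [0.025,0,0,0,0,0,1],
    [0.02,0,0,0,0,0,1],
    [0.015,0,0,0,0,0,1],
    [0.01,0,0,0,0,0,1],
    [0.0065,0,0,0,0,0,1],
    [0,0,0,0,0,0,1],
  ],
)

```text
time_s: 18.52
eef_pos: [0.5071, 0.2293, 0.0234]
eef_rot: [-0.088, -0.629, -0.072, 0.769]
wrist_force: [-0.7, -0.3, -0.6]
opening: 1.002
```

```bash
python3 - <<'E'
from h import *
np.set_printoptions(precision=4,suppress=True)
logq(); print(tool())
w=shot('wrist','w10')
E
```

```text
q [ 0.213  0.551  1.621 -0.003  1.17   1.558] p [0.5071 0.2293 0.0234] t 18.525 F [-0.7 -0.3 -0.6] op 1.002
[[-0.194   0.225  -0.9549  0.5071]
 [-0.0446 -0.9744 -0.2205  0.2293]
 [-0.98   -0.0002  0.1991  0.0234]
 [ 0.      0.      0.      1.    ]]
```

View pics/w10.png

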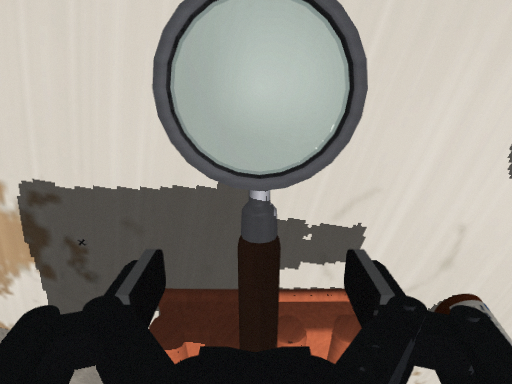

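drive_tool(
  increments=[
    [0,0,0,0,0,0,-1],
    [0,0,0,0,0,0,-1],
    [0,0,0,0,0,0,-1],
    [0,0,0,0,0,0,-1],
    [0,0,0,0,0,0,-1],
    [0,0,0,0,0,0,-1],
    [0,0,0,0,0,0,-1],
    [0,0,0,0,0,0,-1],
    [0,0,0,0,0,0,-1],
  ],
)

```text
time_s: 19.7
eef_pos: [0.5074, 0.2293, 0.0237]
eef_rot: [-0.088, -0.629, -0.072, 0.769]
wrist_force: [1.6, -1.2, 4.6]
opening: 0.199
```

```bash
python3 - <<'E'
from h import *
np.set_printoptions(precision=4,suppress=True)
logq(); T=tool();print(T); print('up',T[:3,:3].T@[0,0,1])
w=shot('wrist','w11')
E
```

```text
q [ 0.213  0.551  1.621 -0.003  1.17   1.558] p [0.5074 0.2293 0.0237] t 19.7 F [ 1.6 -1.2  4.6] op 0.199
[[-0.1934  0.225  -0.955   0.5074]
 [-0.0445 -0.9744 -0.2205  0.2293]
 [-0.9801 -0.0001  0.1984  0.0237]
 [ 0.      0.      0.      1.    ]]
up [-0.9801 -0.0001  0.1984]
```

View pics/w11.png

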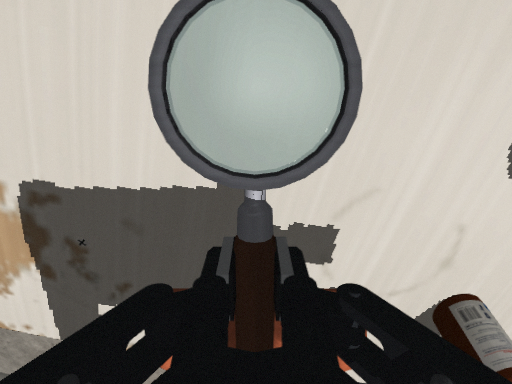

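drive_tool(
  increments=[
    [-0.01,0,0.002,0,0,0,-1],
    [-0.025,0,0.005,0,0,0,-1],
    [-0.035,0,0.007,0,0,0,-1],
    [-0.04,0,0.008,0,0,0,-1],
    [-0.04,0,0.008,0,0,0,-1],
    [-0.03,0,0.006,0,0,0,-1],
    [0,0,0,0,0,0,-1],
  ],
)

```text
time_s: 20.62
eef_pos: [0.5089, 0.2299, 0.2097]
eef_rot: [-0.087, -0.631, -0.072, 0.768]
wrist_force: [0.3, -0.1, -1.4]
opening: 0.195
```

```bash
cat > lens.py <<'E'
from h import *
def lensfit(c,T):
    P=cloud(c);Q=(P-T[:3,3])@T[:3,:3]
    m=(np.abs(Q[...,1])<.05)&(Q[...,2]<-.03)&(Q[...,2]>-.135)&(np.abs(Q[...,0]+.012)<.03)
    q=Q[m]; A=np.c_[q[:,1],q[:,2]+.08,np.ones(len(q))]; k=np.ones(len(q),bool)
    for _ in range(4):
        co=np.linalg.lstsq(A[k],q[k,0],rcond=None)[0]; k=np.abs(q[:,0]-A@co)<.003
    print('n',len(q),k.sum(),'plane x=',co)
    return q,co,m
E
python3 - <<'E'
from lens import *
np.set_printoptions(precision=4,suppress=True)
logq();T=tool();print(T)
w=shot('wrist','w12');shot('scene','scene12');shot('side','side12')
q,co,m=lensfit(w,T)
print(q.min(0),q.max(0)); v,u=np.where(m); print(u.min(),u.max(),v.min(),v.max())
b=cv2.resize(cv2.imread('pics/scene12.png')[120:345,160:460],(400,300)); b2=cv2.resize(cv2.imread('pics/side12.png')[100:300,130:390],(400,300)); cv2.imwrite('pics/c12.png',np.hstack([b2,b]))
E
```

```text
q [ 0.213  0.307  1.533 -0.002  1.497  1.557] p [0.5089 0.2299 0.2097] t 20.625 F [ 0.3 -0.1 -1.4] op 0.195
[[-0.1891  0.2251 -0.9558  0.5089]
 [-0.0432 -0.9743 -0.2209  0.2299]
 [-0.981  -0.0005  0.194   0.2097]
 [ 0.      0.      0.      1.    ]]
n 34599 32655 plane x= [ 0.0051 -0.0245 -0.0093]
[-0.0154 -0.0394 -0.1115] [-0.0048  0.0397 -0.03  ]
149 362 0 219
```

View pics/c12.png

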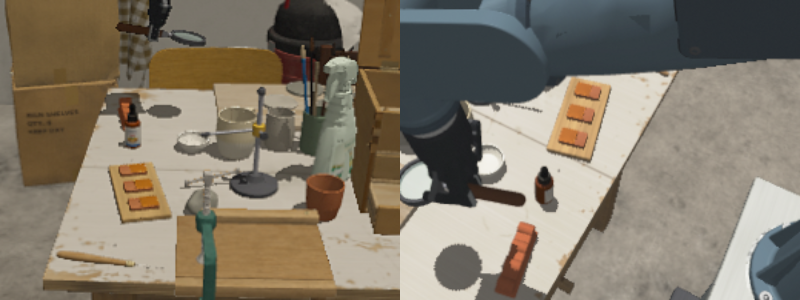

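View pics/w12.png

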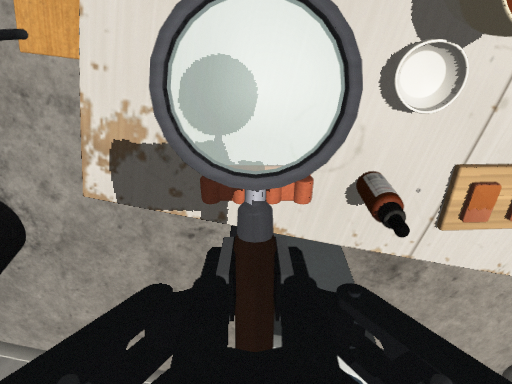

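```bash
python3 - <<'E'
from h import *
np.set_printoptions(precision=4,suppress=True)
for t in ('scene0','scene2','side0','side5','side12','w1','w2','w3'):
    c=load(t);P=cloud(c)
    m=(P[...,0]>.60)&(P[...,0]<.70)&(P[...,1]>-.13)&(P[...,1]<-.06)&(P[...,2]>.07)&(P[...,2]<.16)
    q=P[m]; q=q[(np.abs(q[:,2]-np.median(q[:,2]))<.012)] if len(q) else q
    tb=(P[...,0]>.60)&(P[...,0]<.68)&(P[...,1]>-.02)&(P[...,1]<.03)&(np.abs(P[...,2])<.015)
    top=(P[...,0]>.70)&(P[...,0]<.74)&(P[...,1]>-.11)&(P[...,1]<-.05)&(P[...,2]>.19)&(P[...,2]<.23)
    foot=(P[...,0]>.68)&(P[...,0]<.77)&(P[...,1]>-.11)&(P[...,1]<-.03)&(P[...,2]>.008)&(P[...,2]<.03)
    print(t,len(q),(np.median(q,0),q.min(0),q.max(0),'z by x',[(round(x,2),round(q[(q[:,0]>x)&(q[:,0]<x+.02)][:,2].mean(),4)) for x in (.6,.62,.64,.66,.68) if ((q[:,0]>x)&(q[:,0]<x+.02)).any()]) if len(q) else '', 'table',np.median(P[tb][:,2]) if tb.any() else None,'top',P[top][:,2].max() if top.any() else None, 'foot',np.median(P[foot][:,2]) if foot.any() else None)
crop('w2',220,190,400,330,4,'w2g'); crop('side0',240,170,320,230,9,'d0g'); crop('scene0',200,130,280,190,9,'s0g')
E
```

```text
scene0 78 (array([ 0.6505, -0.0888,  0.1258]), array([ 0.6107, -0.1024,  0.1215]), array([ 0.6997, -0.0752,  0.1303]), 'z by x', [(0.6, np.float64(0.1264)), (0.62, np.float64(0.1258)), (0.64, np.float64(0.1257)), (0.66, np.float64(0.1253)), (0.68, np.float64(0.1251))]) table -0.0008722200398378899 top 0.20910505124208345 foot 0.013431996651247724
scene2 78 (array([ 0.6485, -0.0884,  0.1258]), array([ 0.6105, -0.1024,  0.1214]), array([ 0.6978, -0.0739,  0.1299]), 'z by x', [(0.6, np.float64(0.1261)), (0.62, np.float64(0.1261)), (0.64, np.float64(0.1261)), (0.66, np.float64(0.1262)), (0.68, np.float64(0.1253))]) table -0.000557682235683421 top 0.20937936052265016 foot 0.013351491425875994
side0 64 (array([ 0.6523, -0.0955,  0.1253]), array([ 0.6165, -0.1061,  0.1209]), array([ 0.6998, -0.0786,  0.1286]), 'z by x', [(0.6, np.float64(0.1243)), (0.62, np.float64(0.1256)), (0.64, np.float64(0.1248)), (0.66, np.float64(0.1254)), (0.68, np.float64(0.1241))]) table -0.0012361108109006924 top 0.20823193093884013 foot 0.013155165722290196
side5 64 (array([ 0.6523, -0.095 ,  0.1247]), array([ 0
[... 614 characters left out ...]
 foot 0.012924200769057703
w1 0  table -3.539093174245722e-05 top None foot 0.013996486376141482
w2 198 (array([ 0.6317, -0.0924,  0.1255]), array([ 0.6135, -0.1021,  0.1203]), array([ 0.6988, -0.0752,  0.1292]), 'z by x', [(0.6, np.float64(0.125)), (0.62, np.float64(0.1256)), (0.64, np.float64(0.1255)), (0.66, np.float64(0.1257)), (0.68, np.float64(0.1249))]) table 8.767029998163478e-06 top None foot 0.013918841468294946
w3 352 (array([ 0.627 , -0.0964,  0.127 ]), array([ 0.6129, -0.1031,  0.1234]), array([ 0.6583, -0.0868,  0.1302]), 'z by x', [(0.6, np.float64(0.1265)), (0.62, np.float64(0.1276)), (0.64, np.float64(0.1267))]) table 0.00023504194291573688 top None foot 0.013793968486360886
```

View pics/w2g.png

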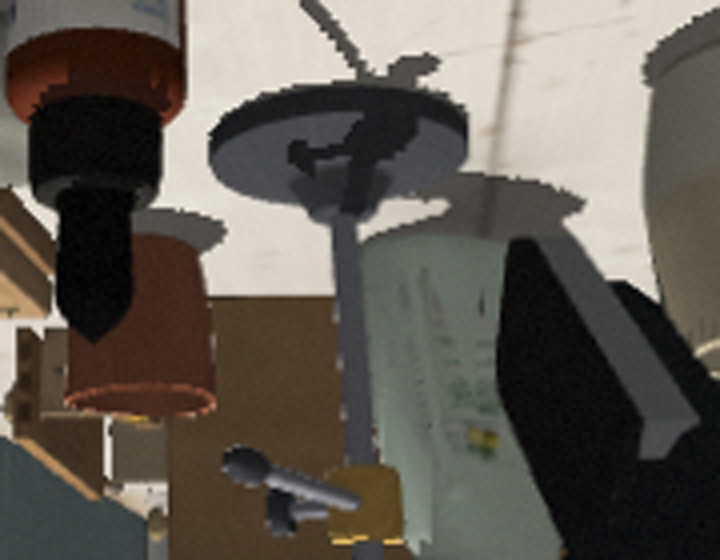

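View pics/d0g.png

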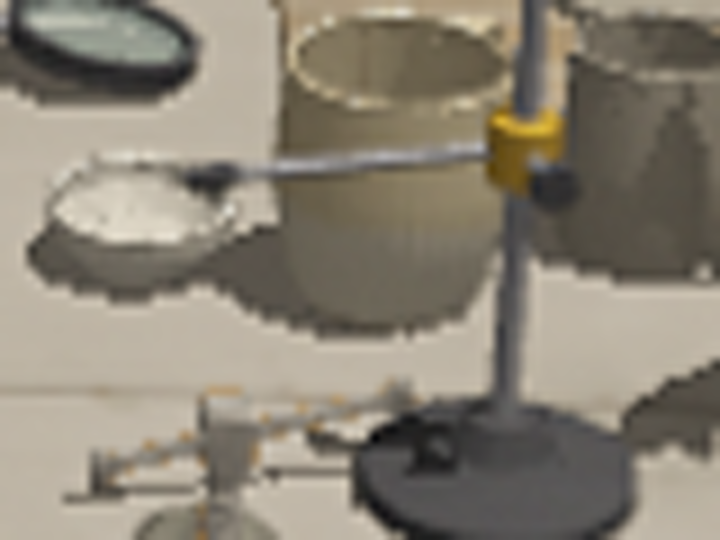

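View pics/s0g.png

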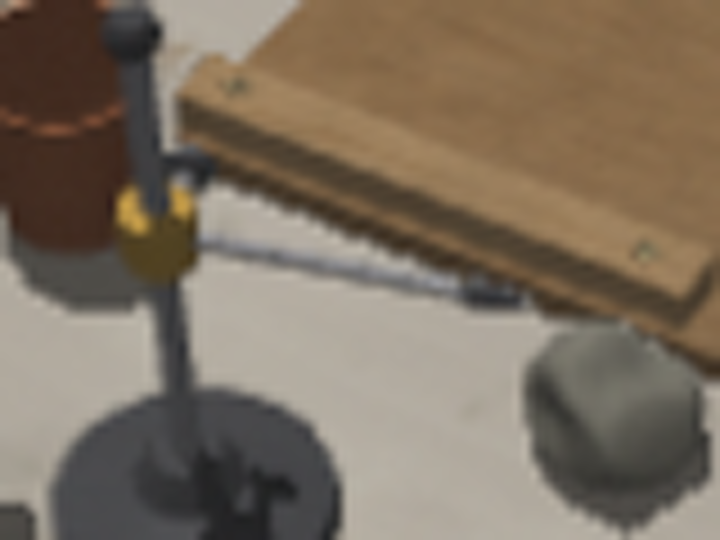

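```bash
python3 - <<'E'
from lens import *
np.set_printoptions(precision=4,suppress=True)
c=load('w12');T=tool()
q,co,m=lensfit(c,T)
# circle center: y extents and z far/near
yc=(q[:,1].min()+q[:,1].max())/2
# bottom edge z max of rim not neck: points with |y|>.012
k=np.abs(q[:,1]-yc)>.008
print('y',q[:,1].min(),q[:,1].max(),yc)
# outer boundary fit from lower half: for y bins take max z
pts=[]
for y in np.arange(-.036,.037,.004):
    s=q[(np.abs(q[:,1]-y)<.002)]
    if abs(y-yc)>.012 and len(s): pts.append((y,s[:,2].max()))
pts=np.array(pts)
from scipy.optimize import least_squares
f=least_squares(lambda p:np.hypot(pts[:,0]-p[0],pts[:,1]-p[1])-.040,[0,-.08]);print('centre y,z',f.x,np.abs(f.fun).max())
f2=least_squares(lambda p:np.hypot(pts[:,0]-p[0],pts[:,1]-p[1])-p[2],[0,-.08,.04]);print('free r',f2.x)
r=np.hypot(q[:,1]-f.x[0],q[:,2]-f.x[1])
for a,b in((0,.02),(.02,.03),(.030,.0335),(.0355,.0395)):
    s=q[(r>a)&(r<b)]; A=np.c_[s[:,1]-f.x[0],s[:,2]-f.x[1],np.ones(len(s))]; cc=np.linalg.lstsq(A,s[:,0],rcond=None)[0]
    res=np.abs(s[:,0]-A@cc)<.002; cc=np.linalg.lstsq(A[res],s[res,0],rcond=None)[0]; print(a,b,len(s),cc)
# handle top
P=cloud(c);Q=(P-T[:3,3])@T[:3,:3]
for z in (-.06,-.055,-.05,-.045,-.04,-.035,-.03,-.025,-.02):
    h=(np.abs(Q[...,2]-z)<.0025)&(np.abs(Q[...,1])<.012)&(np.abs(Q[...,0]+.012)<.02); H=Q[h]; print(z,len(H),H[:,0].min() if len(H) else '',(H[:,1].min()+H[:,1].max())/2 if len(H) else '')
E
```

```text
n 34718 32720 plane x= [ 0.0051 -0.0175 -0.0146]
y -0.039549856651925876 0.03954497252479445 -2.442063565713526e-06
centre y,z [-0.0003 -0.0819] 0.0010288918227488106
free r [-0.0003 -0.0847  0.0422]
0 0.02 9339 [ 0.0049  0.0024 -0.015 ]
0.02 0.03 11029 [ 0.0035  0.0027 -0.0137]
0.03 0.0335 4620 [ 0.0052  0.0003 -0.0127]
0.0355 0.0395 4765 [ 0.0037  0.0008 -0.0171]
-0.06 752 -0.016091278197650685 6.706022585760592e-05
-0.055 701 -0.015120960132810514 -4.425220471335981e-05
-0.05 887 -0.018866373782092757 4.406271738124738e-05
-0.045 560 -0.019035140451983422 5.053441871560871e-05
-0.04 238 -0.016810231531599898 -0.00026329941411733357
-0.035 420 -0.01996350081093768 -0.0002787248948474346
-0.03 404 -0.02027293970957805 -0.0004907807818804312
-0.025 401 -0.02046166633789299 -0.0005040952690326646
-0.02 485 -0.021304189420069588 -0.0002394585426127244
```

```bash
python3 - <<'E'
from ik import *
print(np.round(tool(),4)); q0=ctrl.get_obs()['q']
Rm=Rt(np.pi/2,.2,True)
tp=np.array([.504,-.1073,0])-.081*np.array([np.cos(.2),np.sin(.2),0])
q1,e=solve(tp+[0,0,.20],Rm,np.array([-.57,.1,1.8,0,1.2,.75])); print(q1,e,tp, 'rest')
q2,e=solve(tp+[0,0,.119],Rm,q1); print(q2,e)
jrows(q0,q1,18,-1)
E
```

```text
[[-1.965e-01  2.250e-01 -9.543e-01  5.066e-01]
 [-4.500e-02 -9.744e-01 -2.204e-01  2.293e-01]
 [-9.795e-01 -4.000e-04  2.016e-01  2.055e-01]
 [ 0.000e+00  0.000e+00  0.000e+00  1.000e+00]]
[-5.52488510e-01 -8.15312399e-02  1.97067520e+00 -7.20949105e-15
  1.25244869e+00  8.18307817e-01] 1.3600232051658168e-13 [ 0.42461461 -0.12339222  0.        ] rest
[-5.52488510e-01  4.05336671e-02  2.03671348e+00 -1.66008062e-11
  1.06434550e+00  8.18307817e-01] 4.84466026705336e-10
[-0.001,0.023,0.002,0,0.7,-0.5,-1],   # [0.51  0.206 0.207]
[0,0.022,0.003,0.1,0.6,-0.4,-1],   # [0.512 0.184 0.207]
[-0.001,0.022,0.005,0,0.7,-0.3,-1],   # [0.512 0.162 0.209]
[0,0.022,0.004,0.1,0.7,-0.3,-1],   # [0.513 0.139 0.209]
[0,0.021,0.006,0,0.7,-0.3,-1],   # [0.512 0.118 0.209]
[0,0.021,0.007,0.1,0.7,-0.2,-1],   # [0.51  0.096 0.21 ]
[0,0.02,0.007,0.1,0.7,-0.1,-1],   # [0.507 0.075 0.21 ]
[0.001,0.019,0.008,0,0.7,-0.1,-1],   # [0.504 0.054 0.209]
[0,0.019,0.009,0.1,0.7,0,-1],   # [0.499 0.034 0.209]
[0.001,0.018,0.01,0.1,0.7,0,-1],   # [0.493 0.014 0.209]
[0,0.018,0.01,0.1,0.7,0.1,-1],   # [ 0.487 -0.006  0.209]
[0.001,0.017,0.01,0,0.6,0.2,-1],   # [ 0.48  -0.024  0.208]
[0.001,0.016,0.012,0.1,0.7,0.1,-1],   # [ 0.472 -0.042  0.207]
[0.001,0.015,0.011,0.1,0.6,0.3,-1],   # [ 0.464 -0.059  0.206]
[0.002,0.015,0.013,0.1,0.6,0.3,-1],   # [ 0.455 -0.077  0.204]
[0.001,0.014,0.012,0.1,0.5,0.3,-1],   # [ 0.446 -0.093  0.204]
[0.002,0.013,0.013,0.1,0.6,0.4,-1],   # [ 0.435 -0.108  0.202]
[0.002,0.013,0.014,0,0.5,0.4,-1],   # [ 0.424 -0.124  0.2  ]
```

drive_tool(
  increments=[
    [-0.001,0.023,0.002,0,0.7,-0.5,-1],
    [0,0.022,0.003,0.1,0.6,-0.4,-1],
    [-0.001,0.022,0.005,0,0.7,-0.3,-1],
    [0,0.022,0.004,0.1,0.7,-0.3,-1],
    [0,0.021,0.006,0,0.7,-0.3,-1],
    [0,0.021,0.007,0.1,0.7,-0.2,-1],
    [0,0.02,0.007,0.1,0.7,-0.1,-1],
    [0.001,0.019,0.008,0,0.7,-0.1,-1],
    [0,0.019,0.009,0.1,0.7,0,-1],
    [0.001,0.018,0.01,0.1,0.7,0,-1],
  ],
)

```text
time_s: 22.02
eef_pos: [0.4925, 0.0138, 0.2082]
eef_rot: [-0.064, -0.672, -0.085, 0.733]
wrist_force: [0.5, -0.1, 0.3]
opening: 0.203
```

drive_tool(
  increments=[
    [0,0.018,0.01,0.1,0.7,0.1,-1],
    [0.001,0.017,0.01,0,0.6,0.2,-1],
    [0.001,0.016,0.012,0.1,0.7,0.1,-1],
    [0.001,0.015,0.011,0.1,0.6,0.3,-1],
    [0.002,0.015,0.013,0.1,0.6,0.3,-1],
    [0.001,0.014,0.012,0.1,0.5,0.3,-1],
    [0.002,0.013,0.013,0.1,0.6,0.4,-1],
    [0.002,0.013,0.014,0,0.5,0.4,-1],
    [0,0,0,0,0,0,-1],
    [0,0,0,0,0,0,-1],
  ],
)

```text
time_s: 23.28
eef_pos: [0.4252, -0.1229, 0.2001]
eef_rot: [0.07, 0.704, 0.071, -0.703]
wrist_force: [0.1, 0.8, -0.1]
opening: 0.196
```

drive_tool(
  increments=[
    [0.012,0,0,0,0,0,-1],
    [0.012,0,0,0,0,0,-1],
    [0.012,0,0,0,0,0,-1],
    [0.012,0,0,0,0,0,-1],
    [0.012,0,0,0,0,0,-1],
    [0.008,0,0,0,0,0,-1],
    [0,0,0,0,0,0,-1],
    [0,0,0,0,0,0,-1],
    [0,0,0,0,0,0,-1],
    [0,0,0,0,0,0,-1],
  ],
)

```text
time_s: 24.52
eef_pos: [0.4258, -0.1236, 0.1332]
eef_rot: [0.071, 0.705, 0.071, -0.702]
wrist_force: [-0.3, 0.2, -0.4]
opening: 0.203
```

```bash
cat >> lens.py <<'E'
def full(tag):
    logq(); T=tool(); c=shot('wrist',tag); T2=tool(); print('moved',np.abs(T2-T).max())
    q,co,m=lensfit(c,T); yc=(q[:,1].min()+q[:,1].max())/2; pts=[]
    for y in np.arange(-.036,.037,.004):
        s=q[(np.abs(q[:,1]-y)<.002)]
        if abs(y-yc)>.012 and len(s): pts.append((y,s[:,2].max()))
    pts=np.array(pts)
    from scipy.optimize import least_squares
    f=least_squares(lambda p:np.hypot(pts[:,0]-p[0],pts[:,1]-p[1])-.040,[0,-.08]);print('centre y,z',f.x,np.abs(f.fun).max(),'yc',yc)
    r=np.hypot(q[:,1]-f.x[0],q[:,2]-f.x[1]); s=q[(r>.0355)&(r<.0395)]; A=np.c_[s[:,1]-f.x[0],s[:,2]-f.x[1],np.ones(len(s))]
    k=np.ones(len(s),bool)
    for _ in range(5):
        cc=np.linalg.lstsq(A[k],s[k,0],rcond=None)[0]; k=np.abs(s[:,0]-A@cc)<.0015
    n=np.array([1,-cc[0],-cc[1]]); n/=np.linalg.norm(n); ctr=np.array([cc[2]+.006,f.x[0],f.x[1]])
    print('ring',cc,k.sum(),'world centre',T[:3,:3]@ctr+T[:3,3],'normal',T[:3,:3]@n)
E
python3 - <<'E'
from lens import *
np.set_printoptions(precision=4,suppress=True)
full('w13'); print(tool()); s=shot('scene','scene13'); d=shot('side','side13')
b=cv2.resize(cv2.imread('pics/scene13.png')[120:300,200:440],(400,300),interpolation=2); b2=cv2.resize(cv2.imread('pics/side13.png')[130:280,150:350],(400,300),interpolation=2); cv2.imwrite('pics/c13.png',np.hstack([b2,b]))
E
```

```text
q [-0.553  0.016  2.027  0.002  1.095  0.816] p [ 0.4258 -0.1236  0.1332] t 24.525 F [-0.3  0.2 -0.4] op 0.203
moved 0.00019672561817768441
n 34630 32648 plane x= [ 0.0038 -0.0243 -0.0092]
centre y,z [-0.0001 -0.0804] 0.0012144685779560682 yc -3.632069455358419e-05
ring [ 0.0044 -0.0068 -0.0117] 4664 world centre [ 0.5046 -0.1074  0.1392] normal [-0.0036  0.0029 -1.    ]
[[ 0.0038  0.1994 -0.9799  0.4258]
 [ 0.0001 -0.9799 -0.1994 -0.1235]
 [-1.      0.0007 -0.0037  0.1331]
 [ 0.      0.      0.      1.    ]]
```

View pics/c13.png

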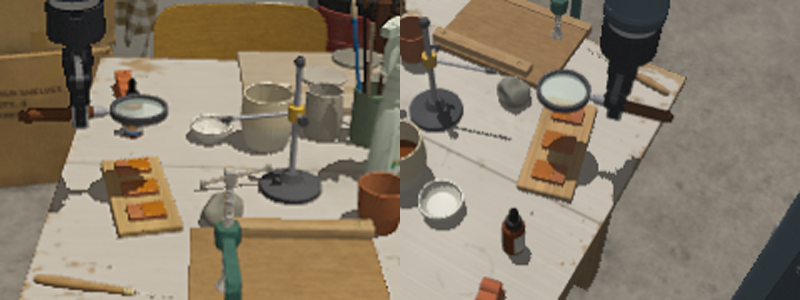

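View pics/w13.png

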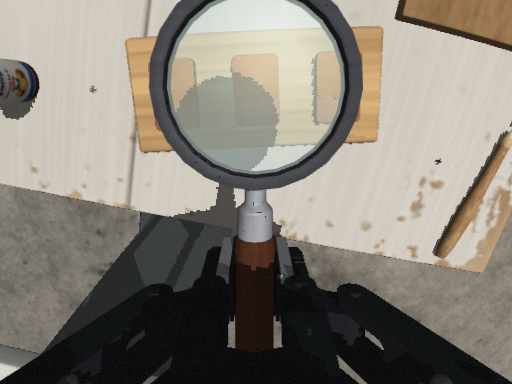

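```bash
python3 - <<'E'
from h import *
np.set_printoptions(precision=4,suppress=True)
for t in ('w1','w3','w4','w13','scene0','scene7','side7','side13','scene13'):
    c=load(t);P=cloud(c)
    zb=.0 if t[0]=='w' else -.001
    m=(P[...,2]>.0165+zb)&(P[...,2]<.024+zb)&(P[...,0]>.45)&(P[...,0]<.56)&(P[...,1]<-.01)&(P[...,1]>-.21)
    n,l,st,ce=cv2.connectedComponentsWithStats(m.astype(np.uint8),connectivity=4)
    for i in range(1,n):
        if st[i][4]>60:
            r=cv2.minAreaRect(P[l==i][:,:2].astype(np.float32)); print(t,st[i][4],np.round(r[0],4),np.round(r[1],4),round(r[2],1))
for t in ('scene13','side13'):
    c=load(t);P=cloud(c); m=(P[...,2]>.10)&(P[...,2]<.16)&(np.hypot(P[...,0]-.5046,P[...,1]+.1074)<.046)&(P[...,0]>.475)
    q=P[m]; print(t,len(q),q.min(0),q.max(0),np.median(q,0)); tb=(P[...,0]>.4)&(P[...,0]<.5)&(P[...,1]>.02)&(P[...,1]<.06)&(np.abs(P[...,2])<.01); print(np.median(P[tb][:,2]))
crop('side13',190,165,290,225,8,'d13'); crop('scene13',260,140,360,215,8,'s13')
E
```

```text
w1 935 [ 0.4891 -0.0479] [0.0525 0.035 ] 14.4
w1 421 [ 0.504  -0.1067] [0.0527 0.0342] 15.3
w1 661 [ 0.519  -0.1673] [0.0523 0.0354] 14.8
w3 2055 [ 0.4889 -0.0482] [0.0521 0.0344] 13.8
w3 2263 [ 0.5191 -0.1682] [0.0522 0.0338] 14.1
w3 574 [ 0.4897 -0.1116] [0.0225 0.0342] 14.2
w4 2779 [ 0.4892 -0.0482] [0.052  0.0343] 14.9
w4 1663 [ 0.5171 -0.1596] [0.0516 0.0173] 13.6
w4 1179 [ 0.4881 -0.1122] [0.0186 0.0343] 14.2
scene0 67 [ 0.4986 -0.1742] [0.021 0.038] 36.7
scene0 103 [ 0.5009 -0.1069] [0.0523 0.0342] 13.3
scene0 224 [ 0.4857 -0.0477] [0.0521 0.0353] 13.6
scene7 97 [ 0.5242 -0.1667] [0.0341 0.0371] 12.3
side7 114 [ 0.4896 -0.0507] [0.0509 0.0383] 12.2
side7 132 [ 0.5049 -0.1111] [0.0531 0.037 ] 18.4
side7 150 [ 0.5198 -0.1715] [0.0511 0.0381] 13.5
side13 121 [ 0.4895 -0.0518] [0.0518 0.0384] 15.9
side13 128 [ 0.5047 -0.1103] [0.0516 0.0406] 14.1
side13 147 [ 0.5197 -0.1703] [0.0529 0.04  ] 8.5
scene13 111 [ 0.511  -0.1607] [0.0572 0.0314] 39.8
scene13 204 [ 0.5009 -0.1074] [0.0524 0.0358] 14.5
scene13 220 [ 0.4859 -0.0475] [0.0522 0.0357] 12.5
scene13 609 [ 0.475  -0.1466  0.1309] [ 0.5402 -0.0663  0.147 ] [ 0.5043 -0.1046  0.1419]
0.0003459707311685989
side13 370 [ 0.475  -0.153   0.1313] [ 0.5437 -0.071   0.1465] [ 0.5081 -0.1182  0.1408]
-0.001586441005518191
```

View pics/d13.png

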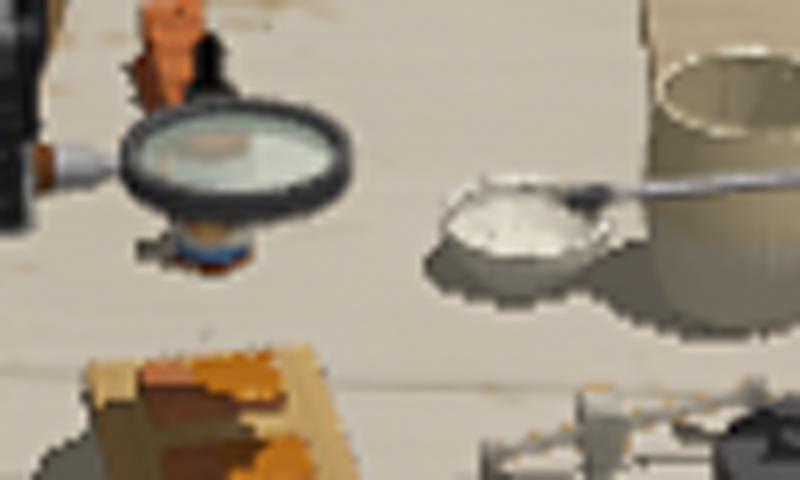

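View pics/s13.png

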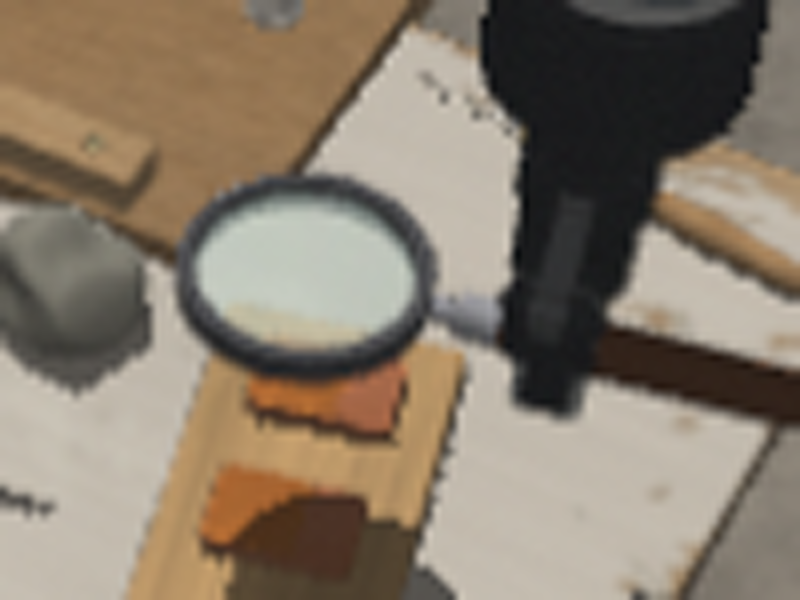

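drive_tool(
  increments=[
    [0.004,0.0006,0,0,0,0,-1],
    [0.004,0,0,0,0,0,-1],
    [0.004,0,0,0,0,0,-1],
    [0.002,0,0,0,0,0,-1],
    [0,0,0,0,0,0,-1],
    [0,0,0,0,0,0,-1],
    [0,0,0,0,0,0,-1],
    [0,0,0,0,0,0,-1],
  ],
)

```text
time_s: 25.68
eef_pos: [0.4258, -0.124, 0.119]
eef_rot: [0.071, 0.705, 0.071, -0.702]
wrist_force: [0.4, 0.3, -1.2]
opening: 0.199
```

```bash
python3 - <<'E'
from lens import *
np.set_printoptions(precision=4,suppress=True)
full('w14'); s=shot('scene','scene14'); d=shot('side','side14')
for t in ('scene14','side14'):
    c=load(t);P=cloud(c); m=(P[...,2]>.09)&(P[...,2]<.15)&(np.hypot(P[...,0]-.5046,P[...,1]+.108)<.046)&(P[...,0]>.475)
    q=P[m]; print(t,len(q),q.min(0),q.max(0),np.median(q,0))
b=cv2.resize(cv2.imread('pics/scene14.png')[120:300,200:440],(400,300),interpolation=2); b2=cv2.resize(cv2.imread('pics/side14.png')[130:280,150:350],(400,300),interpolation=2); cv2.imwrite('pics/c14.png',np.hstack([b2,b]))
logq()
E
```

```text
q [-0.554  0.041  2.036  0.002  1.061  0.815] p [ 0.4258 -0.124   0.119 ] t 25.675 F [ 0.4  0.3 -1.2] op 0.199
moved 4.664508165535316e-05
n 34612 32609 plane x= [ 0.0045 -0.0251 -0.0092]
centre y,z [ 0.0001 -0.0805] 0.0008382883862643187 yc 4.38041926098566e-05
ring [ 0.0049 -0.0068 -0.0117] 4639 world centre [ 0.5047 -0.1081  0.1249] normal [-0.0042  0.0037 -1.    ]
scene14 599 [ 0.475  -0.1473  0.1155] [ 0.5409 -0.0673  0.1347] [ 0.504  -0.1051  0.1279]
side14 364 [ 0.4752 -0.1527  0.1162] [ 0.5437 -0.0732  0.1328] [ 0.5084 -0.1179  0.1267]
q [-0.554  0.041  2.036  0.002  1.061  0.815] p [ 0.4258 -0.124   0.1189] t 25.825 F [ 1.1  0.7 -1.4] op 0.202
```

View pics/c14.png

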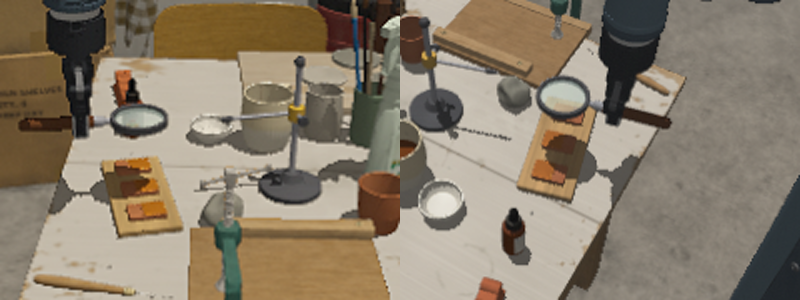

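```bash
python3 -c "
from h import *
logq(); print(hand_in())"
```

```text
q [-5.540e-01  4.100e-02  2.036e+00  2.000e-03  1.061e+00  8.150e-01] p [ 0.4258 -0.124   0.1189] t 25.825 F [ 1.1  0.7 -1.4] op 0.202
the job is handed in; nothing more can be done
None
```

The bottle is off the tile, the lens is held over it, and the job is handed in at about 26 s of the 58 s allowed. The hand-in gives no verdict.

- **Bottle:** it stood on the middle tile. It is now upright on bare table at about (0.475, 0.085), roughly 19 cm from that tile. The last scene picture shows it standing and the tiles unmoved.
- **Lens position:** I took it from the rest by its handle. By the wrist camera its centre is at (0.505, -0.108, 0.125), against the tile centre at (0.504, -0.108) and the pointer at about 0.125.
- **Lens level:** the rim is within about 0.3° of level, and nothing was moving or touching at the end. The wrist force was about 1–2 N, roughly the lens's weight.

**Disagreements:**
- **Position:** the fixed cameras differ from the wrist camera by up to about 10 mm. The side camera put the lens centre at (0.508, -0.118). I used the wrist camera, whose tile positions agreed within about 1 mm from opposite viewing directions.
- **Height:** raw readings of the pointer ran from 0.124 to 0.127. Correcting for the top of the rod being what shows, and for each camera's table height, brought them to about 0.125.
- **Lens tilt:** a fit over the whole lens face suggested about 1.4° of tilt, but the rim-only fit did not. I went by the rim.

One change along the way: my first approach to the bottle ran into the arm's joint limits, so I turned the gripper half round before grasping.

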